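# Re-tension the quick-release of a counter scanner stand

### The job

The quick-release that holds the barcode scanner's foot to the pharmacy counter has gone slack. First take the tall white stock bottle out of the lever's way and stand it upright in the grey basket; then flip the cam lever fully over to open, screw the wing nut down (clockwise) with the lever open until you feel it come snug and no further, and flip the lever back fully shut so that the foot is held firmly. Leave the scanner stand and everything else on the counter where they are.

Things in the scene. Friction and masses are not known exactly. Their poses are not given: they have to be found in the camera images.
- clamp: quick-release clamp. Origin: on the counter at the foot of its fixed upright steel stud (10 mm thick, 120 mm tall); z up. The lever swings in its y-z plane, shut towards +y, open towards -y; the scanner foot runs off to +x. On the stud, bottom to top: black sprung shoe (76 x 36 x 18 mm) that presses on the foot, lever pivot, wing nut
- lever_pivot (a point): lever hinge centre, on the stud's axis, 60 mm above the counter at nut 0; the hinge lies along the clamp's x axis. The nut carries pivot, lever and shoe down 3.2 mm per rad; shutting the lever drives the shoe down by a further 5 mm (2.5 mm x (1 + cos(lever - 0.15 rad))). From first touch on the foot, each mm costs 26 N; snug and shut gives about 130 N
- lever_grip (a point): point on the aluminium lever handle to hold, 100 mm from the pivot. Handle bar 14 mm wide (along the hinge axis), 10 mm thick, from 72 to 126 mm from the pivot; nearer in, a fork 66 mm wide straddles stud and nut. Can be pinched from above across its width and carried round its arc, turning between the fingers
- lever (a joint): rad: 0 = shut, level towards the clamp's +y; 1.57 = upright; 3.1 = fully open, nearly level towards -y (stop). Over-centre: below 0.15 it stays shut, above that a tensioned lever springs back when let go. Free, it takes 0.5 N at the grip point and weighs 0.35 N there; shutting it on a snug nut takes about 3 N (most near 1 rad), 5 N if too tight, hardly any if loose
- nut_grip (a point): centre of the dark steel wing nut, on the stud axis, 100 mm above the counter at nut 0, sinking 3.2 mm per rad. Wings 46 mm tip to tip along this point's x axis, 12 mm thick, 26 mm tall (13 mm above and below). At nut 0 the wings lie along the clamp's x axis. Pinch across the 12 mm from above
- nut (a joint): rad turned clockwise seen from above (tightened); starts between 0 and 0.25, stop at 4.7. Turning takes 0.68 N m of friction; once the shoe bears on the foot (lever open) it rises by 0.27 N m per rad. That snug point lies anywhere from 1.8 to 3.7 since the shoe's wear differs: only to be felt. From 0.2 rad short of it to 0.7 rad past it is right. Stays where it is left
- stand: barcode scanner stand, loose (0.95 kg) until clamped. Grey foot plate 250 x 100 x 14 mm, slotted round the stud; origin on the counter, in the slot, within 12 mm of the stud; x axis along the foot. A post 165 mm along x carries the black scanner head, top 150 mm above the counter
- bottle: white stock bottle with paper label, 54 mm diameter, 150 mm tall (top 27 mm: white cap, 46 mm across), about 0.16 kg, standing on the counter about 93 mm from the stud on the clamp's -y side, where the open lever comes down. Origin: centre of its underside
- basket: grey open basket, fixed, 170 x 170 x 45 mm outside, walls and floor 4 to 5 mm. Origin: centre of its underside; it stands on the counter to the left or the right, its place swaps with a black calculator
- vial_a: amber vial with white cap, 36 mm diameter, 80 mm tall, near the clamp. Bystander; origin at the centre of its underside
- vial_b: amber vial with white cap, 42 mm diameter, 95 mm tall, near the clamp. Bystander; origin at the centre of its underside
- jar: squat white jar, 66 mm diameter, 85 mm tall. Bystander; origin at the centre of its underside
- stapler: black stapler, 150 mm long, 45 mm tall. Bystander; origin at the centre of its underside

How it is judged:
By the outcome, as a careful person would: the job done as asked, in the order asked, and still so for the second after the job is handed in, with the robot touching nothing.
It also fails if it takes over 72 s, if anything falls off the work surface, if the arm or the gripper's body presses on something with over 40 N, if the wrist force passes 120 N, or if a joint passes its speed limit or range.

### The arm

A 7-joint arm with a two-finger parallel gripper is mounted at the origin on the work surface. World frame = base frame: x ahead of the robot, y to its left, z up, the work surface at z = 0. Lengths are in m, angles in rad, forces in N, time in s.
With the tool pointing down it reaches from about 0.425 to 0.925 m from the base axis. Payload 6.8 kg.
Tool frame: the origin (TCP) lies on the mounting face of the last link; the fingertips stand 173 mm ahead of it and the grasp point (between the pads) lies 155 mm ahead of it; y points along the fingers, x is the direction in which the jaws open and shut, and the axes are right-handed (so a half turn about y gives the same grasp; the last joint's range is limited). The gripper opens to 85 mm and grips with 20 to 120 N. Pads are 22 mm wide; open, the fingers measure 114 mm over their backs; the gripper's body (76 mm by 85 mm) begins 54 mm behind the grasp point. The pads swing forward as they close: fully open they stand 13 mm farther back than shut.
Start: joints at [1.102, 0.477, 0.022, 1.555, -0.011, 1.109, -0.083], TCP at [0.238, -0.632, 0.405] pointing down, gripper open.
Joint ranges: [-2.96, 2.96], [-0.34, 2.1], [-1.41, 1.46], [0.24, 2.44], [-1.37, 4.51], [0.17, 1.92], [-2.96, 2.96]. Speed limits (rad/s): [2.39, 2.39, 3.14, 3.14, 3.14, 3.14, 3.14].

### API

Orientations are given as a rotation vector (axis times angle).
In Python, from bench import r gives the robot as it stands.
- The arm moves only by the tool step_arm, never from a script. Its arguments are lists of equal length, an entry for each row: "xyz": the shift along the tool's x, y, z scaled (see below), a list of three; "rotation": the turn, a rotation vector about the tool's x, y, z scaled (see below), a list of three. A call has 1 to 20 rows; each row is the pose to reach, as a shift and turn from the pose measured when the call began, along the tool's axes at that moment; what a row does not reach only later rows make up. The controller multiplies each number of a shift by 30 cm and each number of a turn by 90 degrees. A row lasts 1/8 s, in which the tool goes at most 62.5 mm and 10.7 degrees, less where a joint would pass 70% of its speed; a pose out of reach is approached as far as the arm can. A call with a number of a shift or a turn outside -1 to 1 is refused whole. A call with a gripper value outside its range is refused whole. "grip" is the closure, from 0 (fully open) to 1 (shut), set as the call begins (left out, the last holds). The fingers move at their own pace and stop on an object; "force" is the grip in N (left out, the last holds). Time passes only in rows, so rows that repeat a pose let the fingers close. It gives the time, the measured TCP pose, the force and the opening at its end, in the units of the state.
- r.get_obs(): the state, without advancing time (a new reading comes with each control period).
- r.grab_frame(name): name is "scene" or "top" or "wrist"; returns a dict with "pixels" (400x640x3 uint8, red, green, blue), "fx", "fy", "cx", "cy" (pixels), "dist_coeffs" ([k1, k2, p1, p2, k3] as OpenCV has them; the pictures are not rectified), "position" and "attitude" of the camera in the world; the wrist camera has in their place "mount" (4x4, takes a point from camera to tool coordinates, whose origin is the TCP and whose axes are the tool frame's). Camera axes: x right, y down, z forward; pixel columns grow to the right and rows downward; lengths in m; the calibration is good to about 2 mm. A picture is of the moment at which its call begins: read the wrist's pose just before it. There is no depth.
- r.hand_in(): hands the job in, once; it reports no verdict.
The state is a dict: "clock": time; "joints": joint angles; "qvel": joint speeds; "tau": joint torques, N m; "tcp_pos": TCP position; "orientation": TCP orientation; "contact_force": force on the tool from outside, world axes, zero at the start; "moment": the same for the moment, N m; "grip_width": finger opening in m.
Only numpy, scipy, OpenCV 4.12 (cv2) and the standard library are available. Lean on these libraries where they do the work, as an engineer would, in place of code of your own. Each camera call takes 0.05 s, during which the arm holds its last target.

## Working session

There is one attempt and no reset: what is moved stays moved. The work goes in short steps, Python scripts to look and compute and a tool call to move; the robot and the scene stay as the last step left them, time stands still between calls to the robot, and variables do not carry over. Pictures are saved under pics/ and viewed, and the job is handed in when it is done.

Besides the shell and the picture viewer there is one more tool, called after "Call:" as name(argument=value, ...), one argument or row to a line, values as JSON. step_arm: Moves the arm, as the interface text tells. Its arguments: {"type":"object","properties":{"xyz":{"type":"array"},"rotation":{"type":"array"},"grip":{"type":"number"},"force":{"type":"number"}},"required":["xyz","rotation"]}

```bash
mkdir -p pics; ls; python3 - <<'E'
from bench import r
import cv2,json,numpy as np
o=r.get_obs(); print(o)
for n in ["scene","top","wrist"]:
    f=r.grab_frame(n)
    cv2.imwrite(f"pics/{n}0.png",f["pixels"][:,:,::-1])
    print(n,{k:v for k,v in f.items() if k!="pixels"})
E
```

```text
pics
{'clock': 0.0, 'joints': array([ 1.10189549,  0.47781079,  0.02235528,  1.55642879, -0.0115174 ,
        1.10927842, -0.083123  ]), 'qvel': array([ 0.00037848, -0.00037424,  0.00119227,  0.00104389, -0.0023203 ,
       -0.0004191 , -0.00048003]), 'tau': array([ 8.20385485e-04, -5.96439207e+01,  1.60770804e+00, -2.81196213e+01,
        1.23272126e-02,  9.26942274e-03,  3.08589608e-05]), 'tcp_pos': array([ 0.23820147, -0.63129187,  0.40372813]), 'orientation': array([-1.35761317,  0.94061071, -0.93805793]), 'contact_force': array([-0.40832299, -0.09054447, -0.34925841]), 'moment': array([-0.01558884, -0.05835486, -0.04574253]), 'grip_width': 0.08549663364624828}
scene {'fx': 472.0744275006485, 'fy': 472.0744275006485, 'cx': 322.62583219681227, 'cy': 190.70882356403393, 'dist_coeffs': array([0.01777028, 0.        , 0.        , 0.        , 0.        ]), 'position': array([ 1.13029887, -0.33602877,  0.99418458]), 'attitude': array([-2.23758937, -1.23437418,  0.41634272])}
top {'fx': 362.21493608757515, 'fy': 362.21493608757515, 'cx': 320.10730454463703, 'cy': 201.87507847726735, 'dist_coeffs': array([-0.03212725,  0.        ,  0.        ,  0.        ,  0.        ]), 'position': array([ 0.48352886, -0.00402647,  1.04189899]), 'attitude': array([-2.20139052,  2.13939825, -0.06121951])}
wrist {'fx': 349.264542228169, 'fy': 349.264542228169, 'cx': 326.1118773849436, 'cy': 198.85134474089202, 'dist_coeffs': array([-0.00403661,  0.        ,  0.        ,  0.        ,  0.        ]), 'mount': array([[ 9.99999471e-01,  1.02786992e-03,  4.52642374e-05,
        -9.27757291e-04],
       [ 2.67640811e-04, -3.02359530e-01,  9.53193917e-01,
         2.98857648e-02],
       [ 9.93445426e-04, -9.53193400e-01, -3.02359645e-01,
         7.99800231e-02],
       [ 0.00000000e+00,  0.00000000e+00,  0.00000000e+00,
         1.00000000e+00]])}
```

View pics/scene0.png

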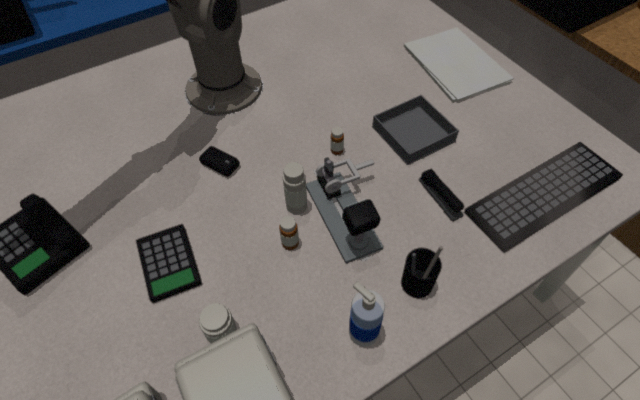

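View pics/top0.png

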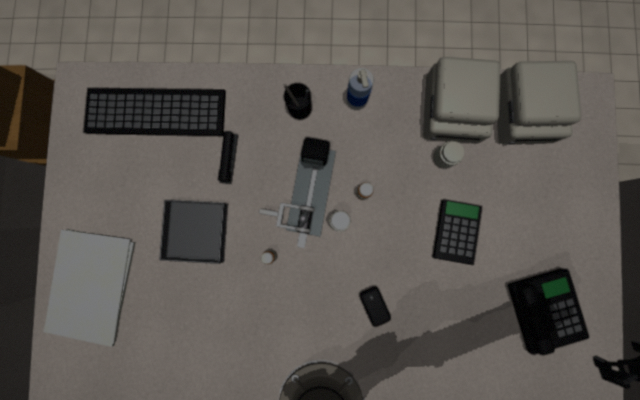

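```bash
python3 - <<'E'
import numpy as np
from scipy.spatial.transform import Rotation as R
print(R.from_rotvec([-1.35761317,  0.94061071, -0.93805793]).as_matrix().round(3))
E
```

```text
[[ 0.353 -0.001  0.936]
 [-0.936  0.002  0.353]
 [-0.002 -1.    -0.   ]]
```

```bash
cat > h.py <<'E'
import numpy as np,cv2
from scipy.spatial.transform import Rotation as R
from bench import r
def cam(f,o=None):
    K=np.array([[f["fx"],0,f["cx"]],[0,f["fy"],f["cy"]],[0,0,1]])
    if "mount" in f:
        T=np.eye(4);T[:3,:3]=R.from_rotvec(o["orientation"]).as_matrix();T[:3,3]=o["tcp_pos"]
        M=T@f["mount"]; return K,f["dist_coeffs"],M[:3,:3],M[:3,3]
    return K,f["dist_coeffs"],R.from_rotvec(f["attitude"]).as_matrix(),f["position"]
def ray(c,uv):
    p=cv2.undistortPoints(np.array([[uv]],float),c[0],c[1])[0,0]
    d=c[2]@np.array([p[0],p[1],1]); return c[3],d/np.linalg.norm(d)
def onz(c,uv,z):
    o,d=ray(c,uv); return o+d*(z-o[2])/d[2]
def two(c1,u1,c2,u2):
    o1,d1=ray(c1,u1);o2,d2=ray(c2,u2)
    A=np.stack([d1,-d2],1);s=np.linalg.lstsq(A,o2-o1,rcond=None)[0]
    a=o1+d1*s[0];b=o2+d2*s[1]; return (a+b)/2,np.linalg.norm(a-b)
def proj(c,P):
    Rc=c[2].T; t=-Rc@c[3]
    return cv2.projectPoints(np.array(P,float).reshape(-1,1,3),cv2.Rodrigues(Rc)[0],t,c[0],c[1])[0][:,0]
def save(f,name,crop=None,s=1):
    im=f["pixels"][:,:,::-1]
    if crop: x0,y0,x1,y1=crop; im=im[y0:y1,x0:x1]
    if s!=1: im=cv2.resize(im,None,fx=s,fy=s,interpolation=cv2.INTER_CUBIC)
    cv2.imwrite("pics/"+name+".png",im)
E
python3 - <<'E'
from h import *
f=r.grab_frame("top"); save(f,"topc",(240,130,380,280),4)
g=r.grab_frame("scene"); save(g,"scenec",(270,110,400,270),4)
E
```

```text
(no output)
```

View pics/topc.png

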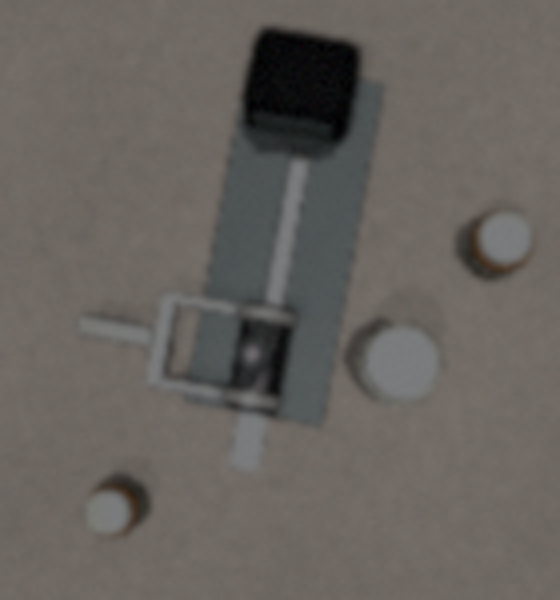

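View pics/scenec.png

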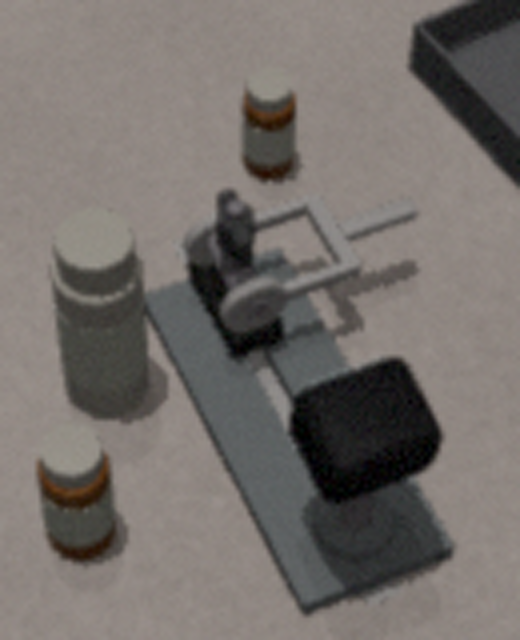

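```bash
python3 - <<'E'
from h import *
t=cam(r.grab_frame("top")); s=cam(r.grab_frame("scene"))
T=lambda u,v:(240+u/4-.375,130+v/4-.375); S=lambda u,v:(270+u/4-.375,110+v/4-.375)
P=lambda n,x:print(n,np.round(x,4))
P("stud top z.12",onz(t,T(252,353),.12)); P("stud2",two(t,T(252,353),s,S(229,195))[0])
P("bottlecap",onz(t,T(401,362),.15)); P("bottlecap2",two(t,T(401,362),s,S(94,236))); 
P("via",two(t,T(108,512),s,S(269,87))); P("vib",two(t,T(503,240),s,S(72,452)))
P("levertip",two(t,T(82,325),s,S(413,209))); P("forkmid",two(t,T(150,338),s,S(352,237)))
a=onz(t,T(82,325),.06);b=onz(t,T(150,338),.06);P("lev z.06",[a,b,a-b]);print(np.arctan2(*(a-b)[1::-1]))
a=onz(t,T(275,312),.07);b=onz(t,T(250,403),.07);P("hinge",[a,b,a-b])
for z in(.014,):
  P("foot right edge",[onz(t,T(383,88),z),onz(t,T(323,424),z)]);P("foot left",[onz(t,T(240,140),z),onz(t,T(188,405),z)])
P("basket corners .045",[onz(t,p,.045) for p in [(164,200),(227,201),(226,262),(161,261)]])
P("scanner",[onz(t,T(300,85),.15)])
E
```

```text
stud top z.12 [0.5137 0.0609 0.12  ]
stud2 [0.5125 0.0583 0.1351]
bottlecap [ 0.5098 -0.0331  0.15  ]Traceback (most recent call last):
  File "<stdin>", line 6, in <module>
  File "<stdin>", line 4, in <lambda>
    return _wrapfunc(a, 'round', decimals=decimals, out=out)
    return _wrapit(obj, method, *args, **kwds)
    conv = _array_converter(obj)
ValueError: setting an array element with a sequence. The requested array has an inhomogeneous shape after 1 dimensions. The detected shape was (2,) + inhomogeneous part.
```

```bash
python3 - <<'E'
from h import *
t=cam(r.grab_frame("top")); s=cam(r.grab_frame("scene"))
T=lambda u,v:(240+u/4-.375,130+v/4-.375); S=lambda u,v:(270+u/4-.375,110+v/4-.375)
P=lambda n,x:print(n,np.round(x,4))
Q=lambda n,x:print(n,np.round(x[0],4),round(x[1],4))
Q("bottlecap2",two(t,T(401,362),s,S(94,236))); 
Q("via",two(t,T(108,512),s,S(269,87))); Q("vib",two(t,T(503,240),s,S(72,452)))
Q("levertip",two(t,T(82,325),s,S(413,209))); Q("forkmid",two(t,T(150,338),s,S(352,237)))
a=onz(t,T(82,325),.06);b=onz(t,T(150,338),.06);P("lev z.06",[a,b,a-b]);print(np.arctan2(*(a-b)[1::-1]))
a=onz(t,T(275,312),.07);b=onz(t,T(250,403),.07);P("hinge",[a,b,a-b])
for z in(.014,):
  P("foot right edge",[onz(t,T(383,88),z),onz(t,T(323,424),z)]);P("foot left",[onz(t,T(240,140),z),onz(t,T(188,405),z)])
P("basket corners .045",[onz(t,p,.045) for p in [(164,200),(227,201),(226,262),(161,261)]])
P("scanner",[onz(t,T(300,85),.15)])
P("stapler",[onz(t,p,.04) for p in [(229,132),(226,182)]])
E
```

```text
bottlecap2 [ 0.5096 -0.0333  0.1534] 0.0007
via [0.407  0.1552 0.0799] 0.0008
vib [ 0.5937 -0.1004  0.0908] 0.0006
levertip [0.5319 0.1826 0.0617] 0.0026
forkmid [0.5254 0.138  0.0555] 0.0056
lev z.06 [[0.5314 0.1817 0.06  ]
 [0.5239 0.1349 0.06  ]
 [0.0075 0.0469 0.    ]]
1.4116004800781874
hinge [[ 0.5434  0.0498  0.07  ]
 [ 0.4819  0.0646  0.07  ]
 [ 0.0615 -0.0148  0.    ]]
foot right edge [[ 0.7104 -0.0197  0.014 ]
 [ 0.4685  0.0164  0.014 ]]
foot left [[0.6699 0.082  0.014 ]
 [0.479  0.1125 0.014 ]]
basket corners .045 [[0.5549 0.4573 0.045 ]
 [0.557  0.2784 0.045 ]
 [0.3888 0.2731 0.045 ]
 [0.3852 0.4553 0.045 ]]
scanner [[0.681  0.0343 0.15  ]]
stapler [[0.7541 0.2842 0.04  ]
 [0.6108 0.2854 0.04  ]]
```

```bash
cat >> h.py <<'E'
def goto(grasp,yaw,verb=True):
    """grasp point target (world) and jaw yaw, tool straight down -> shift, turn in move units"""
    o=r.get_obs(); Rc=R.from_rotvec(o["orientation"])
    x=np.array([np.cos(yaw),np.sin(yaw),0]);y=np.array([0,0,-1.]);z=np.cross(x,y)
    Rt=R.from_matrix(np.stack([x,y,z],1))
    tcp=np.array(grasp,float)-.155*y
    d=Rc.inv().apply(tcp-o["tcp_pos"]); w=(Rc.inv()*Rt).as_rotvec()
    print("t",round(o["clock"],2),"shift",np.round(d/.3,3),"turn",np.round(w/(np.pi/2),3),"len mm",round(1e3*np.linalg.norm(d),1),"deg",round(np.degrees(np.linalg.norm(w)),1))
def st():
    o=r.get_obs(); M=R.from_rotvec(o["orientation"]).as_matrix()
    print("t",round(o["clock"],2),"grasp",np.round(o["tcp_pos"]+.155*M[:,1],4),"yaw",round(np.arctan2(M[1,0],M[0,0]),3),"tilt",np.round(M[:,1],3),"F",np.round(o["contact_force"],1),"M",np.round(o["moment"],2),"w",round(o["grip_width"],4),"j",np.round(o["joints"],2))
E
python3 - <<'E'
from h import *
goto([.37,-.33,.27],-.7); goto([.51,-.033,.25],-.155)
E
```

```text
t 0.45 shift [-0.785 -0.068  0.766] turn [-0.    -0.325 -0.   ] len mm 329.7 deg 29.2
t 0.45 shift [-1.547e+00 -1.000e-03  1.552e+00] turn [-0.    -0.672 -0.   ] len mm 657.3 deg 60.4
```

Call:
step_arm(
  xyz=[
    [-0.78,-0.07,0.77],
    [-0.78,-0.07,0.77],
    [-0.78,-0.07,0.77],
    [-0.78,-0.07,0.77],
    [-0.78,-0.07,0.77],
    [-0.78,-0.07,0.77],
  ],
  rotation=[
    [0,-0.32,0],
    [0,-0.32,0],
    [0,-0.32,0],
    [0,-0.32,0],
    [0,-0.32,0],
    [0,-0.32,0],
  ],
  grip=0,
  force=40,
)

```text
clock: 1.2
tcp_pos: [0.3736, -0.3272, 0.4264]
orientation: [-1.5, 0.548, -0.549]
contact_force: [-0.3, -0.7, 0.7]
grip_width: 0.0852
```

```bash
python3 - <<'E'
from h import *
st(); goto([.51,-.033,.25],-.155)
E
```

```text
t 1.2 grasp [ 0.3738 -0.3272  0.2714] yaw -0.701 tilt [ 0.001  0.    -1.   ] F [-0.3 -0.7  0.7] M [-0.01  0.02 -0.01] w 0.0852 j [ 0.8   0.17 -0.23  1.93  0.05  1.04 -0.15]
t 1.2 shift [-0.285  0.072  1.043] turn [-0.    -0.348  0.001] len mm 325.0 deg 31.3
```

Call:
step_arm(
  xyz=[
    [-0.28,0.07,0.9],
    [-0.28,0.07,0.9],
    [-0.28,0.07,0.9],
    [-0.28,0.07,0.9],
    [-0.28,0.07,0.9],
    [-0.28,0.07,0.9],
    [-0.28,0.07,0.9],
  ],
  rotation=[
    [0,-0.35,0],
    [0,-0.35,0],
    [0,-0.35,0],
    [0,-0.35,0],
    [0,-0.35,0],
    [0,-0.35,0],
    [0,-0.35,0],
  ],
)

```text
clock: 2.08
tcp_pos: [0.4835, -0.0681, 0.4054]
orientation: [-1.568, 0.119, -0.121]
contact_force: [0.1, -0.6, -0.2]
grip_width: 0.0853
```

```bash
python3 - <<'E'
from h import *
st(); save(r.grab_frame("wrist"),"w1"); goto([.51,-.033,.25],-.155)
E
```

```text
t 2.08 grasp [ 0.4837 -0.0681  0.2504] yaw -0.153 tilt [ 0.001 -0.    -1.   ] F [ 0.1 -0.6 -0.2] M [-0.04  0.06 -0.  ] w 0.0853 j [ 0.46  0.21 -0.5   1.96  0.12  1.   -0.25]
t 2.12 shift [0.07  0.001 0.13 ] turn [0.    0.001 0.001] len mm 44.4 deg 0.1
```

View pics/w1.png

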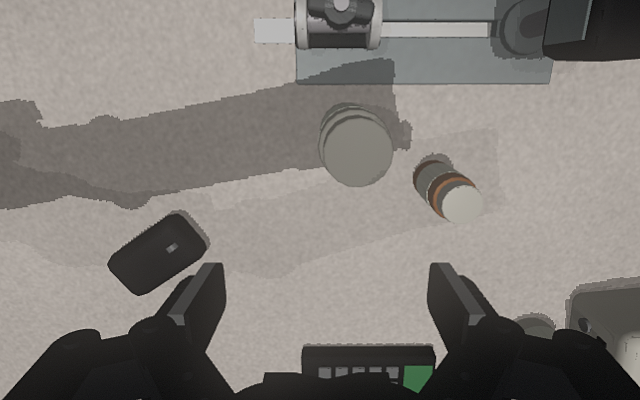

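```bash
python3 - <<'E'
from h import *
o=r.get_obs();f=r.grab_frame("wrist");c=cam(f,o)
save(f,"w1c",(220,0,420,200),4)
p=onz(c,(358,152),.15); print(p); print(onz(c,(342,5),.12),onz(c,(297,83),.014),onz(c,(549,83),.014))
goto([p[0],p[1],.17],-.155); goto([p[0],p[1],.106],-.155)
E
```

```text
[ 0.51195192 -0.03257948  0.15      ]
[0.51570152 0.05931986 0.12      ] [0.47016121 0.01869164 0.014     ] [ 0.71553627 -0.01896063  0.014     ]
t 2.17 shift [0.076 0.268 0.133] turn [0.    0.    0.001] len mm 92.7 deg 0.1
t 2.17 shift [0.075 0.482 0.133] turn [0.    0.    0.001] len mm 151.6 deg 0.1
```

View pics/w1c.png

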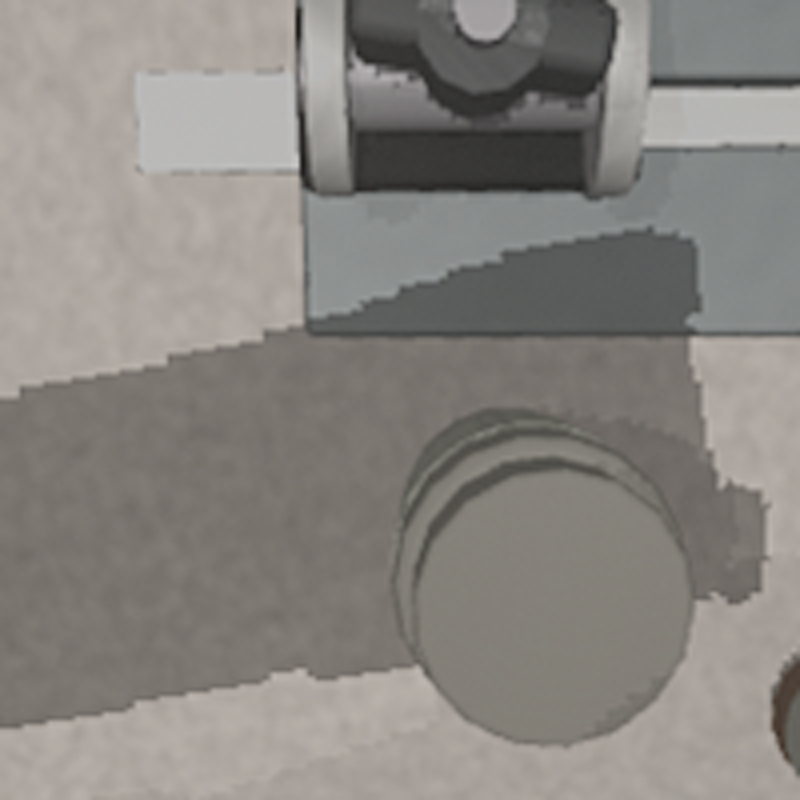

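Call:
step_arm(
  xyz=[
    [0.075,0.13,0.13],
    [0.075,0.2,0.13],
    [0.075,0.3,0.13],
    [0.075,0.38,0.13],
    [0.075,0.45,0.13],
    [0.075,0.485,0.13],
    [0.075,0.485,0.13],
    [0.075,0.485,0.13],
  ],
  rotation=[
    [0,0,0],
    [0,0,0],
    [0,0,0],
    [0,0,0],
    [0,0,0],
    [0,0,0],
    [0,0,0],
    [0,0,0],
  ],
)

```text
clock: 3.18
tcp_pos: [0.5121, -0.0338, 0.2608]
orientation: [-1.568, 0.12, -0.123]
contact_force: [-0.0, -0.1, -0.2]
grip_width: 0.0856
```

Call:
step_arm(
  xyz=[
    [0,0,0],
    [0,0,0],
    [0,0,0],
    [0,0,0],
    [0,0,0],
    [0,0,0],
  ],
  rotation=[
    [0,0,0],
    [0,0,0],
    [0,0,0],
    [0,0,0],
    [0,0,0],
    [0,0,0],
  ],
  grip=0.7,
  force=40,
)

```text
clock: 3.92
tcp_pos: [0.5122, -0.0337, 0.2616]
orientation: [-1.568, 0.119, -0.124]
contact_force: [-2.5, 0.3, 6.3]
grip_width: 0.0533
```

```bash
python3 - <<'E'
from h import *
st(); save(r.grab_frame("wrist"),"w2")
E
```

```text
t 3.92 grasp [ 0.5126 -0.0338  0.1066] yaw -0.155 tilt [ 0.003 -0.001 -1.   ] F [-2.5  0.3  6.3] M [-0.    0.54 -0.03] w 0.0533 j [ 0.32  0.45 -0.46  2.04  0.3   0.72 -0.48]
```

View pics/w2.png

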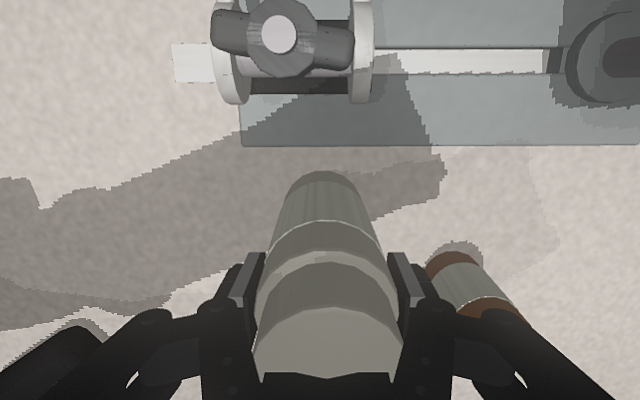

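Call:
step_arm(
  xyz=[
    [0,-0.1,0],
    [0,-0.25,0],
    [0,-0.4,0],
    [0,-0.55,0],
    [0,-0.55,0],
    [0,-0.55,0],
  ],
  rotation=[
    [0,0,0],
    [0,0,0],
    [0,0,0],
    [0,0,0],
    [0,0,0],
    [0,0,0],
  ],
)

```text
clock: 4.72
tcp_pos: [0.5111, -0.0336, 0.4257]
orientation: [-1.569, 0.12, -0.123]
contact_force: [0.3, -0.3, -2.3]
grip_width: 0.0535
```

```bash
python3 - <<'E'
from h import *
st(); o=r.get_obs();f=r.grab_frame("wrist");save(f,"w3");goto([.471,.366,.26],-.155);goto([.471,.366,.26],.3);goto([.49,.1,.27],-.155)
t=r.grab_frame("top");save(t,"t3")
E
```

```text
t 4.72 grasp [ 0.5114 -0.0338  0.2707] yaw -0.155 tilt [ 0.001 -0.001 -1.   ] F [ 0.3 -0.3 -2.3] M [-0.01  0.03 -0.06] w 0.0535 j [ 0.4   0.23 -0.53  1.89  0.14  1.06 -0.34]
t 4.78 shift [-0.337  0.032  1.296] turn [0.001 0.    0.   ] len mm 401.8 deg 0.1
t 4.78 shift [-0.337  0.032  1.296] turn [ 0.001 -0.29   0.   ] len mm 401.8 deg 26.1
t 4.78 shift [-0.138 -0.     0.429] turn [0.001 0.    0.   ] len mm 135.3 deg 0.1
```

View pics/w3.png

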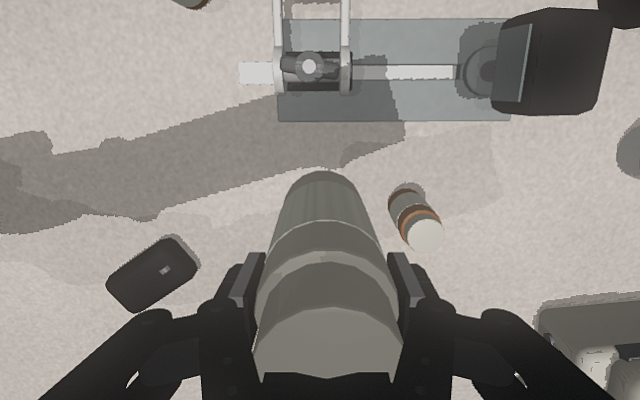

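Call:
step_arm(
  xyz=[
    [-0.04,0,0.1],
    [-0.08,0,0.25],
    [-0.12,0,0.4],
    [-0.17,0,0.6],
    [-0.22,0.0,0.8],
    [-0.27,0.0,0.95],
    [-0.27,0,0.95],
    [-0.27,0,0.95],
  ],
  rotation=[
    [0,0,0],
    [0,-0.05,0],
    [0,-0.1,0],
    [0,-0.15,0],
    [0,-0.2,0],
    [0,-0.25,0],
    [0,-0.29,0],
    [0,-0.29,0],
  ],
)

```text
clock: 5.82
tcp_pos: [0.4747, 0.2605, 0.4231]
orientation: [-1.559, -0.234, 0.239]
contact_force: [0.4, -0.3, -2.8]
grip_width: 0.0532
```

```bash
python3 - <<'E'
from h import *
st(); goto([.471,.366,.26],.3);goto([.471,.366,.112],.3)
t=r.grab_frame("top");save(t,"t4",(120,140,320,300),3)
E
```

```text
t 5.83 grasp [0.4742 0.2602 0.2681] yaw 0.301 tilt [-0.003 -0.002 -1.   ] F [ 0.4 -0.3 -2.8] M [-0.   -0.01 -0.05] w 0.0532 j [-0.    0.33 -0.75  1.81  0.25  1.1  -0.54]
t 5.83 shift [0.093 0.026 0.339] turn [ 0.001  0.001 -0.002] len mm 105.9 deg 0.2
t 5.83 shift [0.095 0.52  0.34 ] turn [ 0.001  0.001 -0.002] len mm 188.4 deg 0.2
```

View pics/t4.png

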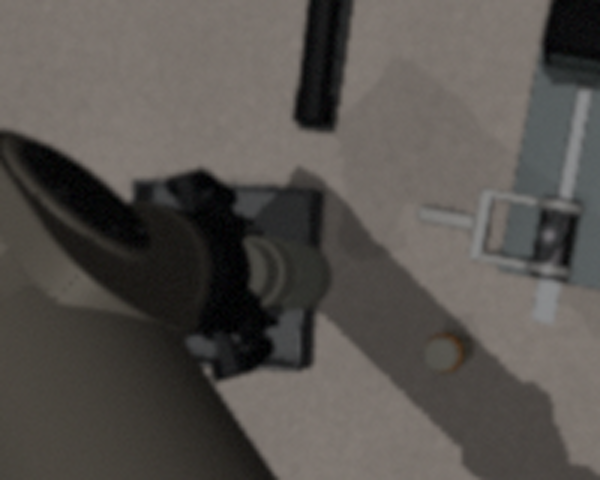

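Call:
step_arm(
  xyz=[
    [0.045,0.01,0.17],
    [0.095,0.02,0.34],
    [0.095,0.1,0.34],
    [0.095,0.22,0.34],
    [0.095,0.34,0.34],
    [0.095,0.43,0.34],
    [0.095,0.48,0.34],
    [0.095,0.505,0.34],
    [0.095,0.515,0.34],
    [0.095,0.515,0.34],
  ],
  rotation=[
    [0,0,0],
    [0,0,0],
    [0,0,0],
    [0,0,0],
    [0,0,0],
    [0,0,0],
    [0,0,0],
    [0,0,0],
    [0,0,0],
    [0,0,0],
  ],
)

```text
clock: 7.12
tcp_pos: [0.472, 0.3656, 0.2693]
orientation: [-1.559, -0.233, 0.236]
contact_force: [0.5, -0.6, -1.8]
grip_width: 0.0528
```

```bash
python3 - <<'E'
from h import *
st(); save(r.grab_frame("wrist"),"w5")
E
```

```text
t 7.12 grasp [0.4717 0.3654 0.1143] yaw 0.299 tilt [-0.002 -0.001 -1.   ] F [ 0.5 -0.6 -1.8] M [-0.04 -0.02  0.01] w 0.0528 j [-0.27  0.6  -0.66  1.82  0.47  0.88 -0.86]
```

View pics/w5.png

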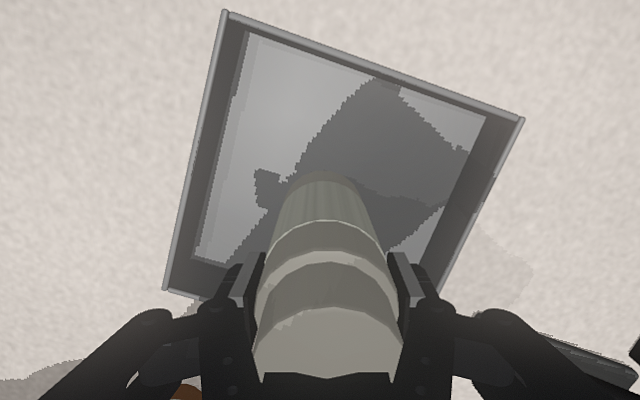

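Call:
step_arm(
  xyz=[
    [0,0.005,0],
    [0,0.01,0],
    [0,0.012,0],
    [0,0.012,0],
  ],
  rotation=[
    [0,0,0],
    [0,0,0],
    [0,0,0],
    [0,0,0],
  ],
)

```text
clock: 7.68
tcp_pos: [0.472, 0.3657, 0.2659]
orientation: [-1.559, -0.233, 0.236]
contact_force: [-0.6, -0.3, -2.1]
grip_width: 0.0531
```

Call:
step_arm(
  xyz=[
    [0,0.004,0],
    [0,0.008,0],
    [0,0.008,0],
  ],
  rotation=[
    [0,0,0],
    [0,0,0],
    [0,0,0],
  ],
)

```text
clock: 8.05
tcp_pos: [0.4716, 0.3664, 0.2657]
orientation: [-1.559, -0.234, 0.235]
contact_force: [-5.0, -3.7, 16.5]
grip_width: 0.0531
```

Call:
step_arm(
  xyz=[
    [0,-0.003,0],
    [0,-0.003,0],
    [0,-0.003,0],
    [0,-0.003,0],
  ],
  rotation=[
    [0,0,0],
    [0,0,0],
    [0,0,0],
    [0,0,0],
  ],
  grip=0,
)

```text
clock: 8.55
tcp_pos: [0.4717, 0.3663, 0.2664]
orientation: [-1.559, -0.234, 0.236]
contact_force: [0.5, 0.4, -0.1]
grip_width: 0.0855
```

Call:
step_arm(
  xyz=[
    [0,-0.1,0],
    [0,-0.25,0],
    [0,-0.42,0],
    [0,-0.42,0],
  ],
  rotation=[
    [0,0,0],
    [0,0,0],
    [0,0,0],
    [0,0,0],
  ],
)

```text
clock: 9.05
tcp_pos: [0.4723, 0.3678, 0.3967]
orientation: [-1.555, -0.239, 0.23]
contact_force: [-1.1, -0.8, -1.1]
grip_width: 0.0853
```

```bash
python3 - <<'E'
from h import *
st(); o=r.get_obs();f=r.grab_frame("wrist");save(f,"w6")
goto([.528,.159,.2],-.155)
E
```

```text
t 9.05 grasp [0.4731 0.3684 0.2417] yaw 0.299 tilt [ 0.005  0.004 -1.   ] F [-1.1 -0.8 -1.1] M [-0.01  0.03 -0.01] w 0.0853 j [-0.21  0.46 -0.74  1.72  0.34  1.1  -0.76]
t 9.1 shift [-0.026  0.13  -0.717] turn [-0.     0.289  0.001] len mm 218.9 deg 26.0
```

View pics/w6.png

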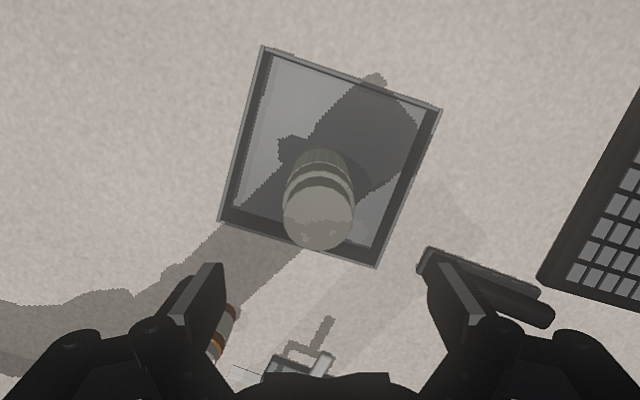

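```bash
python3 - <<'E'
from h import *
f=r.grab_frame("wrist")
def C(p,rv): return cam(f,{"orientation":np.array(rv),"tcp_pos":np.array(p)})
c1=C([0.4835,-0.0681,0.4054],[-1.568,.119,-.121]); c2=C([0.5122,-.0337,.2616],[-1.568,.119,-.124]); c3=C([.5111,-.0336,.4257],[-1.569,.12,-.123])
print(onz(c1,(341,4.5),.12),onz(c2,(279,34),.12),onz(c3,(309,66),.12))
print(two(c1,(341,4.5),c2,(279,34)),two(c2,(279,34),c3,(309,66)))
# foot/hinge: lever arms in c3 at z .06: fork sides
a=onz(c2,(234,50),.06)
E
python3 - <<'E'
import cv2
im=cv2.imread('pics/w2.png')[0:150,160:400];cv2.imwrite('pics/w2c.png',cv2.resize(im,None,fx=3.2,fy=3.2,interpolation=cv2.INTER_CUBIC))
E
```

```text
[0.51579601 0.05897329 0.12      ] [0.51583561 0.06050939 0.12      ] [0.51615527 0.06039405 0.12      ]
(array([0.51579412, 0.06016158, 0.11757716]), np.float64(0.0014551573729005955)) (array([0.51616072, 0.06018572, 0.12252533]), np.float64(0.00019603148625643444))
```

View pics/w2c.png

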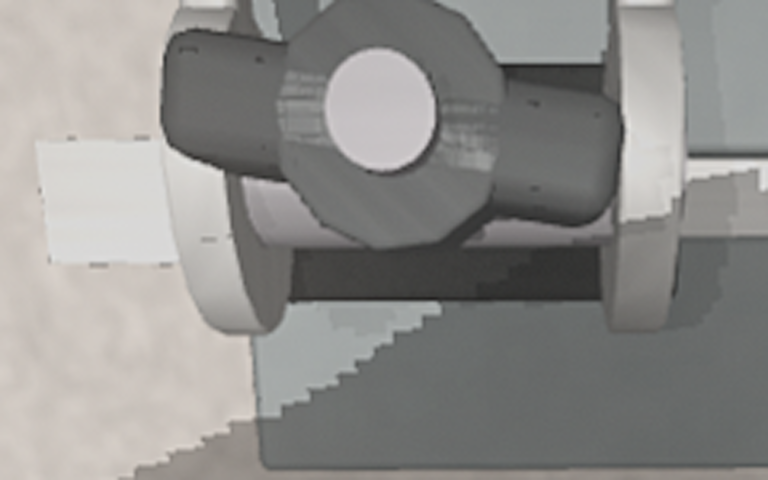

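Call:
step_arm(
  xyz=[
    [-0.01,0.05,-0.2],
    [-0.02,0.1,-0.4],
    [-0.02,0.14,-0.6],
    [-0.02,0.14,-0.717],
    [-0.02,0.14,-0.717],
    [-0.02,0.14,-0.717],
  ],
  rotation=[
    [0,0.1,0],
    [0,0.2,0],
    [0,0.29,0],
    [0,0.29,0],
    [0,0.29,0],
    [0,0.29,0],
  ],
)

```text
clock: 9.9
tcp_pos: [0.5288, 0.1595, 0.3497]
orientation: [-1.569, 0.124, -0.121]
contact_force: [0.6, 0.9, -0.8]
grip_width: 0.085
```

```bash
python3 - <<'E'
from h import *
st(); f=r.grab_frame("scene");save(f,"s7",(240,60,440,260),3)
goto([.5305,.159,.06],-.155)
E
```

```text
t 9.9 grasp [0.5285 0.1593 0.1947] yaw -0.156 tilt [-0.002 -0.001 -1.   ] F [ 0.6  0.9 -0.8] M [0.01 0.03 0.01] w 0.085 j [ 0.07  0.4  -0.6   1.87  0.28  0.95 -0.81]
t 9.95 shift [ 0.007  0.45  -0.002] turn [ 0.001  0.    -0.001] len mm 135.0 deg 0.1
```

View pics/s7.png

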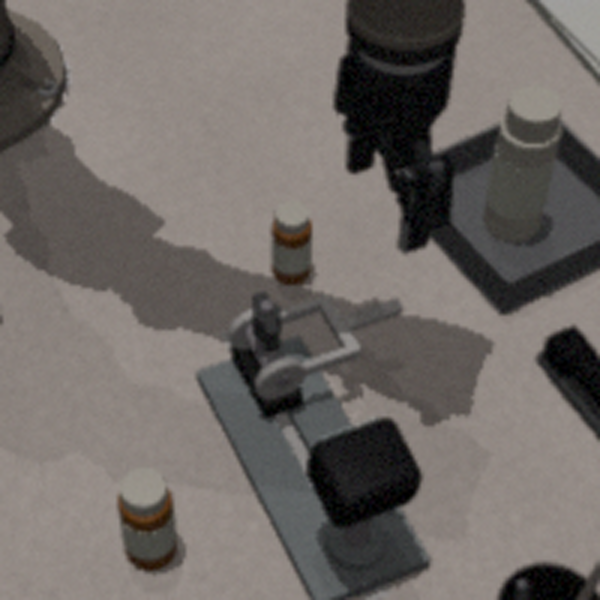

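Call:
step_arm(
  xyz=[
    [0.007,0.1,0],
    [0.007,0.2,0],
    [0.007,0.3,0],
    [0.007,0.38,0],
    [0.007,0.43,0],
    [0.007,0.45,0],
    [0.007,0.45,0],
  ],
  rotation=[
    [0,0,0],
    [0,0,0],
    [0,0,0],
    [0,0,0],
    [0,0,0],
    [0,0,0],
    [0,0,0],
  ],
)

```text
clock: 10.82
tcp_pos: [0.5306, 0.1602, 0.2152]
orientation: [-1.568, 0.122, -0.12]
contact_force: [0.2, 0.1, 0.9]
grip_width: 0.0852
```

Call:
step_arm(
  xyz=[
    [0,0,0],
    [0,0,0],
    [0,0,0],
    [0,0,0],
    [0,0,0],
    [0,0,0],
    [0,0,0],
  ],
  rotation=[
    [0,0,0],
    [0,0,0],
    [0,0,0],
    [0,0,0],
    [0,0,0],
    [0,0,0],
    [0,0,0],
  ],
  grip=1,
  force=25,
)

```text
clock: 11.7
tcp_pos: [0.5302, 0.1603, 0.215]
orientation: [-1.568, 0.123, -0.119]
contact_force: [-3.7, 1.0, 2.1]
grip_width: 0.0134
```

```bash
python3 - <<'E'
from h import *
st(); f=r.grab_frame("scene");save(f,"s8",(300,110,400,210),6)
save(r.grab_frame("wrist"),"w8")
E
```

```text
t 11.7 grasp [0.5298 0.1602 0.06  ] yaw -0.154 tilt [-0.002 -0.001 -1.   ] F [-3.7  1.   2.1] M [ 0.16  0.84 -0.16] w 0.0134 j [-0.01  0.59 -0.51  1.96  0.43  0.7  -0.93]
```

View pics/s8.png

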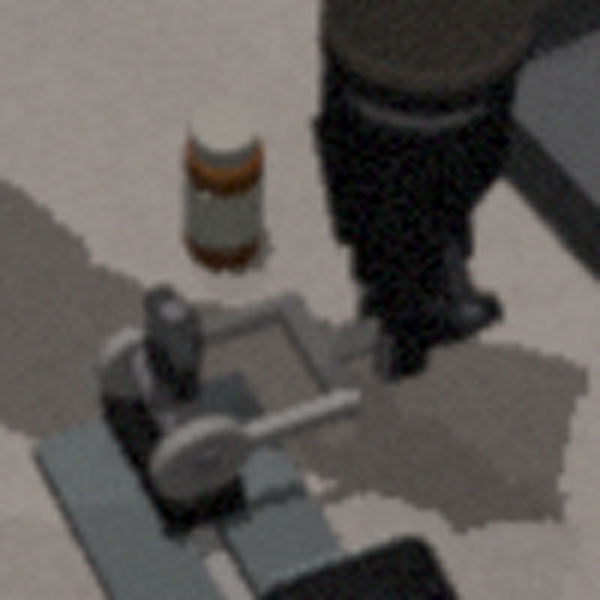

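View pics/w8.png

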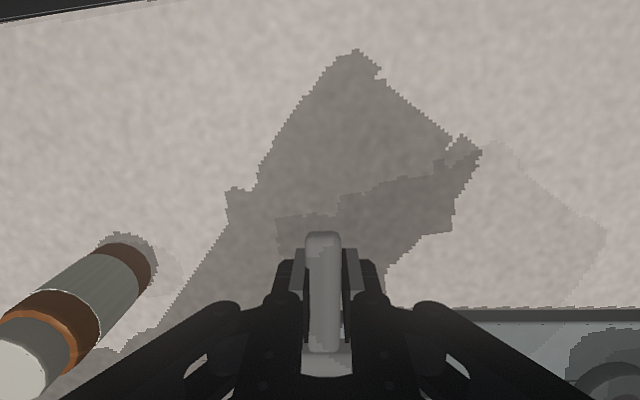

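Call:
step_arm(
  xyz=[
    [0,-0.05,-0.004],
    [0,-0.098,-0.015],
    [0,-0.145,-0.033],
    [0,-0.188,-0.058],
    [0,-0.227,-0.089],
    [0,-0.261,-0.126],
    [0,-0.289,-0.167],
    [0,-0.31,-0.212],
    [0,-0.325,-0.26],
    [0,-0.332,-0.309],
    [0,-0.332,-0.309],
  ],
  rotation=[
    [0,0,0],
    [0,0,0],
    [0,0,0],
    [0,0,0],
    [0,0,0],
    [0,0,0],
    [0,0,0],
    [0,0,0],
    [0,0,0],
    [0,0,0],
    [0,0,0],
  ],
)

```text
clock: 13.18
tcp_pos: [0.516, 0.0681, 0.3161]
orientation: [-1.568, 0.123, -0.12]
contact_force: [-5.9, 2.2, 3.5]
grip_width: 0.0135
```

```bash
python3 - <<'E'
from h import *
st(); f=r.grab_frame("scene");save(f,"s9",(270,90,400,220),5)
goto([.516-.0154,.06-.0988,.064],-.154)
E
```

```text
t 13.18 grasp [0.5157 0.068  0.1611] yaw -0.155 tilt [-0.002 -0.001 -1.   ] F [-5.9  2.2  3.5] M [0.59 1.6  0.03] w 0.0135 j [ 0.23  0.39 -0.58  1.97  0.29  0.85 -0.67]
t 13.22 shift [ 0.004  0.324 -0.36 ] turn [ 0.001 -0.    -0.001] len mm 145.4 deg 0.1
```

View pics/s9.png

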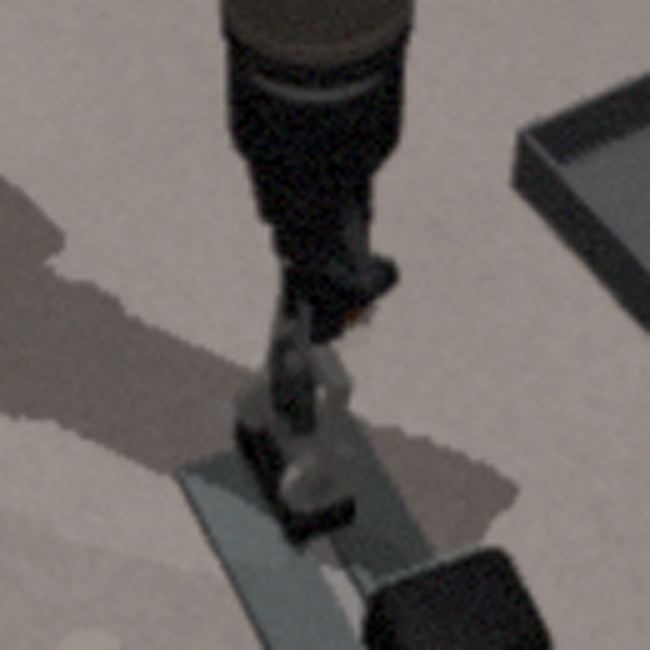

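Call:
step_arm(
  xyz=[
    [-0.002,0,-0.05],
    [-0.003,0.008,-0.1],
    [-0.003,0.023,-0.147],
    [-0.003,0.045,-0.192],
    [-0.003,0.073,-0.233],
    [-0.003,0.107,-0.27],
    [-0.003,0.146,-0.301],
    [-0.003,0.19,-0.325],
    [-0.003,0.236,-0.343],
    [-0.003,0.285,-0.354],
    [-0.003,0.315,-0.357],
    [-0.003,0.325,-0.357],
    [-0.003,0.325,-0.357],
  ],
  rotation=[
    [0,0,0],
    [0,0,0],
    [0,0,0],
    [0,0,0],
    [0,0,0],
    [0,0,0],
    [0,0,0],
    [0,0,0],
    [0,0,0],
    [0,0,0],
    [0,0,0],
    [0,0,0],
    [0,0,0],
  ],
)

```text
clock: 14.85
tcp_pos: [0.4987, -0.0412, 0.2194]
orientation: [-1.574, 0.124, -0.122]
contact_force: [-4.3, -7.9, 4.6]
grip_width: 0.0137
```

```bash
python3 - <<'E'
from h import *
st(); f=r.grab_frame("scene");save(f,"s10",(270,110,400,240),5)
save(r.grab_frame("wrist"),"w10")
E
```

```text
t 14.85 grasp [ 0.4984 -0.0422  0.0644] yaw -0.156 tilt [-0.002 -0.006 -1.   ] F [-4.3 -7.9  4.6] M [-1.22  0.93  0.25] w 0.0137 j [ 0.35  0.51 -0.48  2.08  0.4   0.64 -0.56]
```

View pics/s10.png

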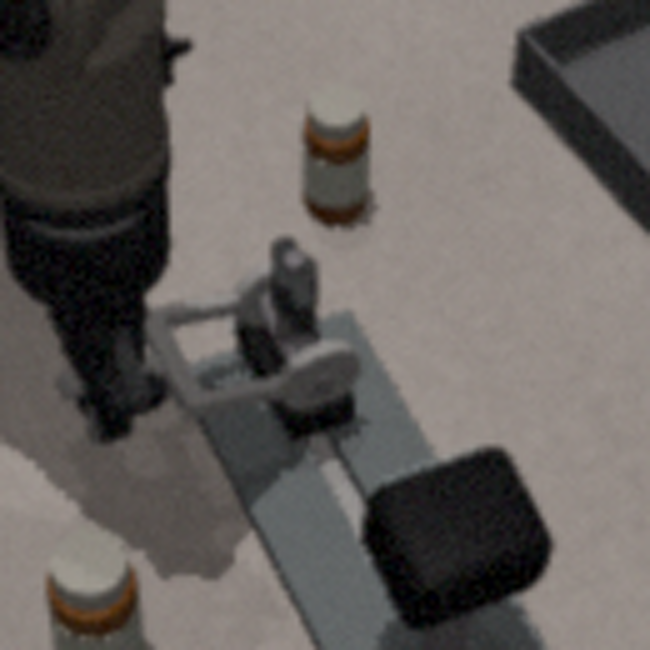

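View pics/w10.png

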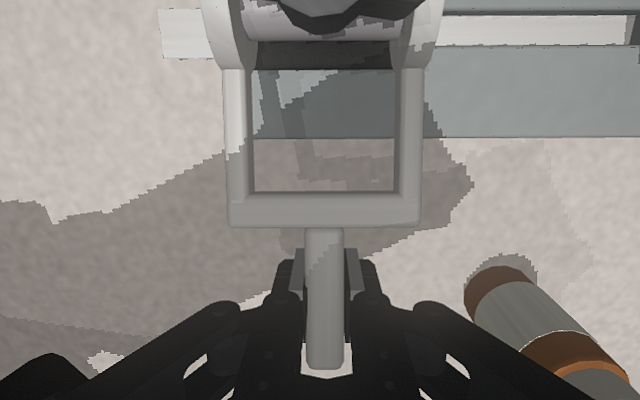

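Call:
step_arm(
  xyz=[
    [0,-0.005,0],
    [0,-0.005,0],
    [0,-0.005,0],
    [0,-0.005,0],
  ],
  rotation=[
    [0,0,0],
    [0,0,0],
    [0,0,0],
    [0,0,0],
  ],
  grip=0,
)

```text
clock: 15.45
tcp_pos: [0.4989, -0.041, 0.2211]
orientation: [-1.573, 0.123, -0.122]
contact_force: [-0.5, -0.4, 1.3]
grip_width: 0.0841
```

Call:
step_arm(
  xyz=[
    [0,-0.1,0],
    [0,-0.25,0],
    [0,-0.4,0],
    [0,-0.55,0],
    [0,-0.55,0],
    [0,-0.55,0],
  ],
  rotation=[
    [0,0,0],
    [0,0,0],
    [0,0,0],
    [0,0,0],
    [0,0,0],
    [0,0,0],
  ],
)

```text
clock: 16.2
tcp_pos: [0.4988, -0.04, 0.3856]
orientation: [-1.574, 0.124, -0.121]
contact_force: [0.1, 0.3, -0.3]
grip_width: 0.0855
```

```bash
python3 - <<'E'
from h import *
st(); f=r.grab_frame("wrist");save(f,"w11"); save(f,"w11c",(220,0,440,160),3.6)
goto([.514,.06,.2],1.25)
E
```

```text
t 16.2 grasp [ 0.4985 -0.041   0.2306] yaw -0.156 tilt [-0.002 -0.006 -1.   ] F [ 0.1  0.3 -0.3] M [-0.02  0.03 -0.04] w 0.0855 j [ 0.47  0.27 -0.6   1.95  0.19  0.98 -0.38]
t 16.25 shift [-0.001  0.098  0.338] turn [ 0.002 -0.895 -0.004] len mm 105.6 deg 80.5
```

View pics/w11.png

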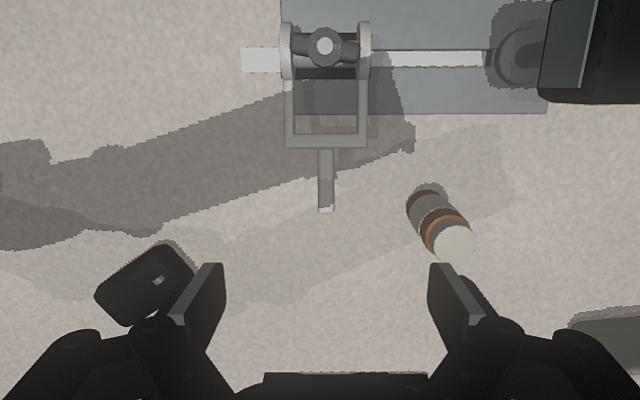

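View pics/w11c.png

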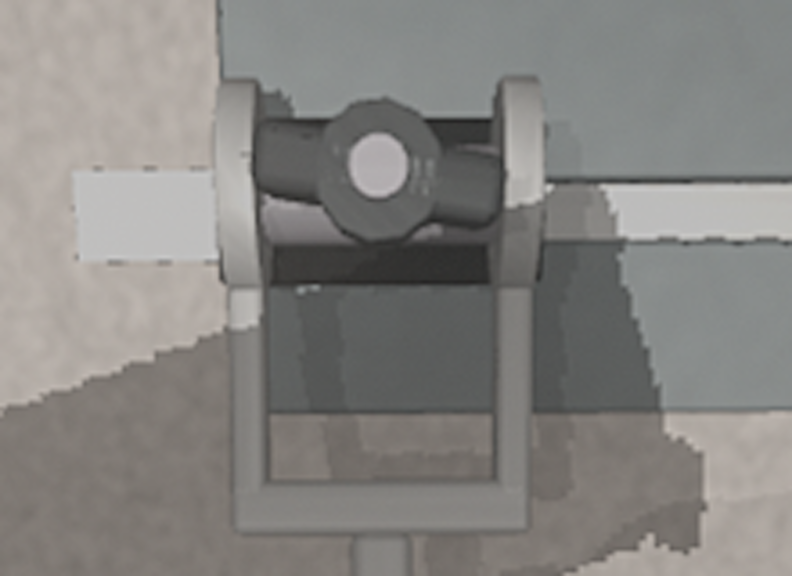

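Call:
step_arm(
  xyz=[
    [0,0,0.1],
    [0,0,0.2],
    [0,0,0.3],
    [0,0,0.338],
    [0,0.05,0.338],
    [0,0.1,0.338],
    [0,0.1,0.338],
    [0,0.1,0.338],
    [0,0.1,0.338],
    [0,0.1,0.338],
  ],
  rotation=[
    [0,-0.1,0],
    [0,-0.2,0],
    [0,-0.3,0],
    [0,-0.4,0],
    [0,-0.5,0],
    [0,-0.6,0],
    [0,-0.7,0],
    [0,-0.8,0],
    [0,-0.9,0],
    [0,-0.9,0],
  ],
)

```text
clock: 17.5
tcp_pos: [0.5138, 0.0597, 0.3529]
orientation: [-1.342, -0.968, 0.982]
contact_force: [0.2, -0.7, 0.4]
grip_width: 0.0856
```

```bash
python3 - <<'E'
from h import *
st(); f=r.grab_frame("wrist");save(f,"w12")
goto([.514,.06,.102],1.26)
c=cam(f,{"orientation":np.array([-1.574,.124,-.121]),"tcp_pos":np.array([.4988,-.04,.3856])})
print(onz(c,(325.4,45.6),.12))
E
```

```text
t 17.5 grasp [0.5129 0.0589 0.1979] yaw 1.257 tilt [-0.006 -0.005 -1.   ] F [ 0.2 -0.7  0.4] M [ 0.06 -0.04 -0.03] w 0.0856 j [ 0.49  0.42 -0.9   1.93  0.4   0.98  0.66]
t 17.55 shift [ 0.003  0.32  -0.001] turn [-0.002 -0.003 -0.004] len mm 96.1 deg 0.5
[0.51574737 0.05791155 0.12      ]
```

View pics/w12.png

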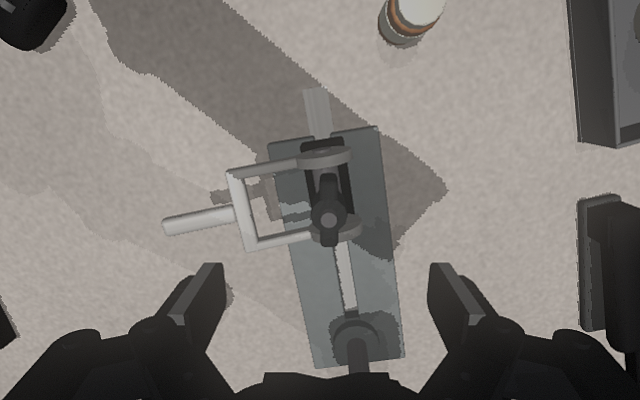

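```bash
python3 - <<'E'
from h import *
o=r.get_obs();f=r.grab_frame("wrist");c=cam(f,o);save(f,"w12c",(270,130,390,260),5)
print(onz(c,(329,220),.12))
E
```

```text
[0.51604364 0.06180082 0.12      ]
```

View pics/w12c.png

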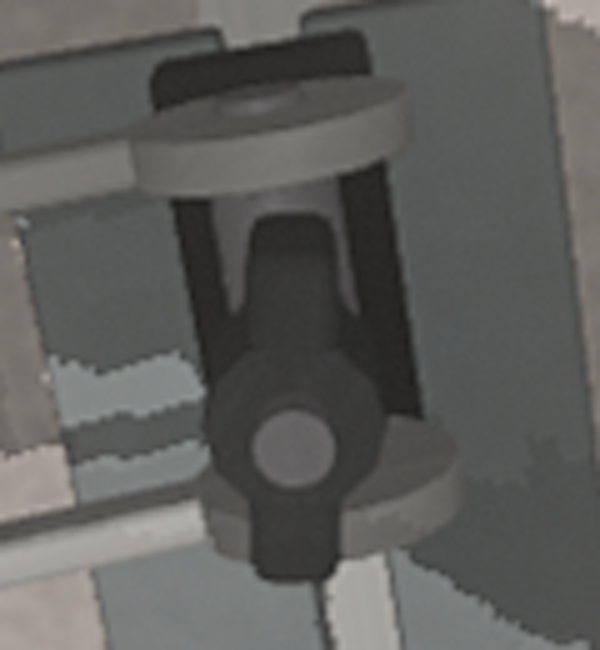

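Call:
step_arm(
  xyz=[
    [0.007,0.08,-0.005],
    [0.007,0.16,-0.005],
    [0.007,0.24,-0.005],
    [0.007,0.29,-0.005],
    [0.007,0.32,-0.005],
    [0.007,0.32,-0.005],
    [0.007,0.32,-0.005],
  ],
  rotation=[
    [-0.002,0,-0.004],
    [-0.002,0,-0.004],
    [-0.002,0,-0.004],
    [-0.002,0,-0.004],
    [-0.002,0,-0.004],
    [-0.002,0,-0.004],
    [-0.002,0,-0.004],
  ],
)

```text
clock: 18.48
tcp_pos: [0.5159, 0.061, 0.258]
orientation: [-1.343, -0.974, 0.973]
contact_force: [-0.4, 0.5, -0.1]
grip_width: 0.0856
```

Call:
step_arm(
  xyz=[
    [0,0,0],
    [0,0,0],
    [0,0,0],
    [0,0,0],
    [0,0,0],
    [0,0,0],
    [0,0,0],
  ],
  rotation=[
    [0,0,0],
    [0,0,0],
    [0,0,0],
    [0,0,0],
    [0,0,0],
    [0,0,0],
    [0,0,0],
  ],
  grip=1,
  force=40,
)

```text
clock: 19.35
tcp_pos: [0.5157, 0.0599, 0.2585]
orientation: [-1.346, -0.971, 0.975]
contact_force: [-3.8, -4.3, 9.2]
grip_width: 0.0228
```

```bash
python3 - <<'E'
from h import *
st(); f=r.grab_frame("wrist");save(f,"w13")
E
```

```text
t 19.35 grasp [0.5157 0.0593 0.1035] yaw 1.254 tilt [ 0.    -0.004 -1.   ] F [-3.8 -4.3  9.2] M [-1.    0.76  0.03] w 0.0228 j [ 0.4   0.55 -0.8   2.01  0.55  0.81  0.53]
```

View pics/w13.png

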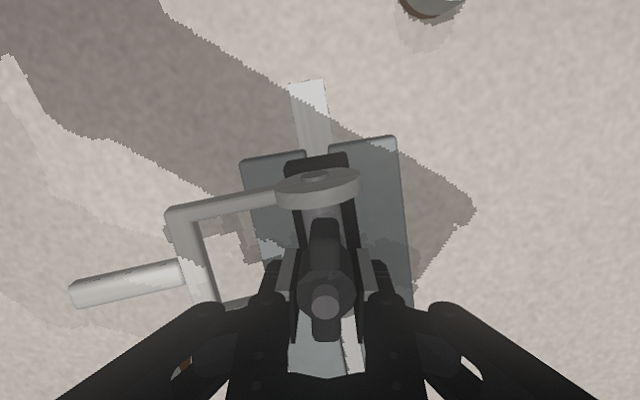

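Call:
step_arm(
  xyz=[
    [0,0,0],
    [0,0,0],
    [0,0,0],
  ],
  rotation=[
    [0,0,0],
    [0,0,0],
    [0,0,0],
  ],
  force=60,
)

```text
clock: 19.77
tcp_pos: [0.5157, 0.0598, 0.2587]
orientation: [-1.346, -0.971, 0.975]
contact_force: [-2.9, -1.4, 5.7]
grip_width: 0.0222
```

Call:
step_arm(
  xyz=[
    [0,0,0],
    [0,0.001,0],
    [0,0.002,0],
    [0,0.003,0],
  ],
  rotation=[
    [0,0,0],
    [0,0.06,0],
    [0,0.12,0],
    [0,0.18,0],
  ],
  force=120,
)

```text
clock: 20.27
tcp_pos: [0.5155, 0.0596, 0.258]
orientation: [-1.44, -0.754, 0.759]
contact_force: [-3.3, -3.4, 7.4]
grip_width: 0.0207
```

```bash
python3 - <<'E'
from h import *
st(); f=r.grab_frame("wrist");save(f,"w14")
E
```

```text
t 20.27 grasp [0.5154 0.0587 0.103 ] yaw 0.969 tilt [-0.001 -0.006 -1.   ] F [-3.3 -3.4  7.4] M [-0.57  0.68  0.64] w 0.0207 j [ 0.35  0.53 -0.73  2.01  0.5   0.79  0.29]
```

View pics/w14.png

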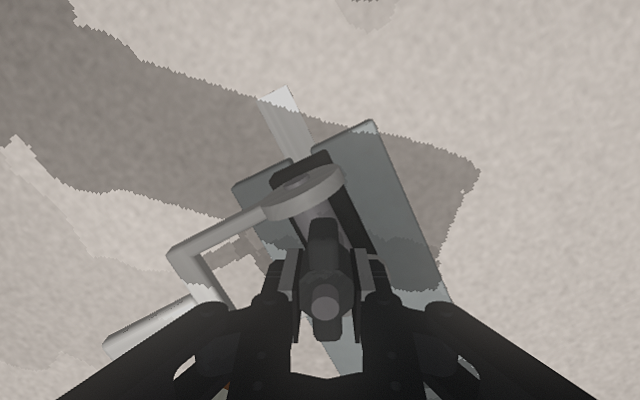

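Call:
step_arm(
  xyz=[
    [0,0.001,0],
    [0,0.002,0],
    [0,0.003,0],
    [0,0.004,0],
    [0,0.005,0],
    [0,0.006,0],
  ],
  rotation=[
    [0,0.06,0],
    [0,0.12,0],
    [0,0.18,0],
    [0,0.24,0],
    [0,0.3,0],
    [0,0.36,0],
  ],
)

```text
clock: 21.08
tcp_pos: [0.5148, 0.0591, 0.2562]
orientation: [-1.556, -0.31, 0.316]
contact_force: [-5.6, -3.4, 8.3]
grip_width: 0.0207
```

```bash
python3 -c "
from h import *
st()"
```

```text
t 21.07 grasp [0.5145 0.0578 0.1012] yaw 0.399 tilt [-0.002 -0.008 -1.   ] F [-5.6 -3.4  8.3] M [-0.68  1.07  0.72] w 0.0207 j [ 0.24  0.49 -0.6   2.02  0.41  0.75 -0.2 ]
```

Call:
step_arm(
  xyz=[
    [0,0.001,0],
    [0,0.002,0],
    [0,0.003,0],
    [0,0.004,0],
    [0,0.005,0],
    [0,0.006,0],
  ],
  rotation=[
    [0,0.06,0],
    [0,0.12,0],
    [0,0.18,0],
    [0,0.24,0],
    [0,0.3,0],
    [0,0.36,0],
  ],
)

```text
clock: 21.82
tcp_pos: [0.5139, 0.0591, 0.2544]
orientation: [-1.577, 0.135, -0.129]
contact_force: [-6.0, -1.2, 9.7]
grip_width: 0.0208
```

```bash
python3 -c "
from h import *
st()"
```

```text
t 21.82 grasp [0.5132 0.0576 0.0994] yaw -0.167 tilt [-0.005 -0.01  -1.   ] F [-6.  -1.2  9.7] M [-0.3   1.26  0.7 ] w 0.0208 j [ 0.14  0.47 -0.46  2.03  0.32  0.72 -0.69]
```

Call:
step_arm(
  xyz=[
    [0,0.001,0],
    [0,0.002,0],
    [0,0.003,0],
  ],
  rotation=[
    [0,0.06,0],
    [0,0.12,0],
    [0,0.18,0],
  ],
)

```text
clock: 22.2
tcp_pos: [0.5134, 0.0593, 0.2535]
orientation: [-1.553, 0.357, -0.352]
contact_force: [-4.5, -0.8, 6.7]
grip_width: 0.021
```

```bash
python3 -c "
from h import *
st()"
```

```text
t 22.2 grasp [0.5125 0.0577 0.0985] yaw -0.451 tilt [-0.006 -0.011 -1.   ] F [-4.5 -0.8  6.7] M [-0.06  0.84  0.63] w 0.021 j [ 0.08  0.46 -0.39  2.03  0.27  0.71 -0.94]
```

Call:
step_arm(
  xyz=[
    [0,0.001,0],
    [0,0.002,0],
    [0,0.003,0],
  ],
  rotation=[
    [0,0.06,0],
    [0,0.12,0],
    [0,0.18,0],
  ],
)

```text
clock: 22.58
tcp_pos: [0.5129, 0.0598, 0.2526]
orientation: [-1.506, 0.577, -0.573]
contact_force: [-3.6, 0.4, 5.8]
grip_width: 0.0208
```

```bash
python3 -c "
from h import *
st()"
```

```text
t 22.57 grasp [0.5119 0.0581 0.0977] yaw -0.734 tilt [-0.007 -0.011 -1.   ] F [-3.6  0.4  5.8] M [0.09 0.77 0.7 ] w 0.0208 j [ 0.02  0.45 -0.32  2.04  0.23  0.7  -1.18]
```

Call:
step_arm(
  xyz=[
    [0,0.001,0],
    [0,0.002,0],
    [0,0.003,0],
  ],
  rotation=[
    [0,0.06,0],
    [0,0.12,0],
    [0,0.18,0],
  ],
)

```text
clock: 22.95
tcp_pos: [0.5126, 0.0604, 0.2517]
orientation: [-1.435, 0.794, -0.793]
contact_force: [-3.9, 0.3, 5.5]
grip_width: 0.0207
```

```bash
python3 -c "
from h import *
st();save(r.grab_frame('wrist'),'w15')"
```

```text
t 22.95 grasp [0.5114 0.0586 0.0968] yaw -1.017 tilt [-0.007 -0.011 -1.   ] F [-3.9  0.3  5.5] M [0.24 0.58 0.61] w 0.0207 j [-0.03  0.44 -0.26  2.04  0.19  0.69 -1.43]
```

View pics/w15.png

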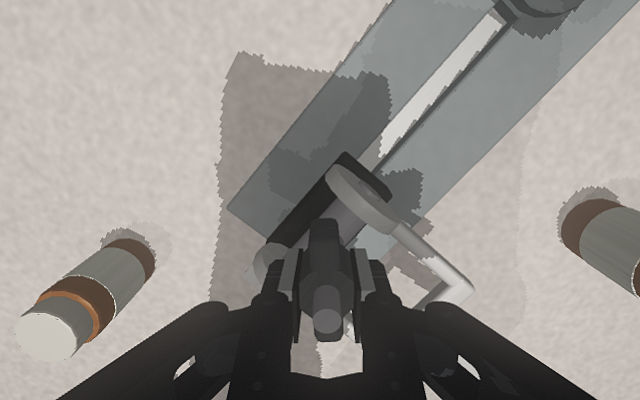

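```bash
python3 -c "
from h import *
goto([.5145,.06,.0968],-1.017)"
```

```text
t 23.0 shift [ 0.004 -0.     0.005] turn [ 0.008 -0.002  0.004] len mm 2.0 deg 0.8
```

Call:
step_arm(
  xyz=[
    [0.001,0.001,0.002],
    [0.002,0.002,0.004],
    [0.003,0.003,0.004],
  ],
  rotation=[
    [0.003,0.06,0.001],
    [0.006,0.12,0.002],
    [0.006,0.18,0.002],
  ],
)

```text
clock: 23.38
tcp_pos: [0.5122, 0.0602, 0.2506]
orientation: [-1.333, 1.011, -1.011]
contact_force: [-9.9, -0.3, 12.2]
grip_width: 0.0206
```

```bash
python3 -c "
from h import *
st()"
```

```text
t 23.38 grasp [0.5114 0.0592 0.0956] yaw -1.303 tilt [-0.005 -0.006 -1.   ] F [-9.9 -0.3 12.2] M [0.01 2.19 0.64] w 0.0206 j [-0.09  0.44 -0.19  2.05  0.14  0.67 -1.67]
```

Call:
step_arm(
  xyz=[
    [0,0.001,0],
    [0,0.002,0],
  ],
  rotation=[
    [0,0.06,0],
    [0,0.12,0],
  ],
)

```text
clock: 23.62
tcp_pos: [0.512, 0.0606, 0.2502]
orientation: [-1.255, 1.151, -1.152]
contact_force: [-3.0, 0.9, 6.7]
grip_width: 0.0209
```

```bash
python3 -c "
from h import *
st()"
```

```text
t 23.62 grasp [0.5111 0.0596 0.0952] yaw -1.491 tilt [-0.006 -0.007 -1.   ] F [-3.   0.9  6.7] M [0.2  0.63 0.66] w 0.0209 j [-0.12  0.43 -0.14  2.05  0.1   0.67 -1.83]
```

Call:
step_arm(
  xyz=[
    [0,0.001,0],
    [0,0.002,0],
    [0,0.003,0],
  ],
  rotation=[
    [0,0.06,0],
    [0,0.12,0],
    [0,0.18,0],
  ],
)

```text
clock: 24.0
tcp_pos: [0.5119, 0.0613, 0.2494]
orientation: [-1.116, 1.357, -1.359]
contact_force: [-1.4, 1.2, 3.5]
grip_width: 0.0208
```

```bash
python3 -c "
from h import *
st()"
```

```text
t 24.0 grasp [0.5111 0.0603 0.0944] yaw -1.772 tilt [-0.005 -0.006 -1.   ] F [-1.4  1.2  3.5] M [0.37 0.31 0.69] w 0.0208 j [-0.18  0.43 -0.07  2.06  0.06  0.66 -2.07]
```

Call:
step_arm(
  xyz=[
    [0,0.001,0],
    [0,0.002,0],
  ],
  rotation=[
    [0,0.06,0],
    [0,0.12,0],
  ],
)

```text
clock: 24.25
tcp_pos: [0.5119, 0.0617, 0.2487]
orientation: [-1.008, 1.489, -1.494]
contact_force: [-0.7, 0.4, 2.7]
grip_width: 0.0208
```

```bash
python3 -c "
from h import *
st()"
```

```text
t 24.25 grasp [0.5111 0.0607 0.0938] yaw -1.96 tilt [-0.005 -0.007 -1.   ] F [-0.7  0.4  2.7] M [0.21 0.18 0.63] w 0.0208 j [-0.22  0.43 -0.03  2.06  0.03  0.66 -2.23]
```

Call:
step_arm(
  xyz=[
    [0,0.001,0],
    [0,0.002,0],
  ],
  rotation=[
    [0,0.06,0],
    [0,0.12,0],
  ],
)

```text
clock: 24.5
tcp_pos: [0.5121, 0.0621, 0.2482]
orientation: [-0.887, 1.619, -1.625]
contact_force: [-0.1, -0.1, 2.3]
grip_width: 0.0209
```

```bash
python3 -c "
from h import *
st()
save(r.grab_frame('wrist'),'w16')"
```

```text
t 24.5 grasp [0.5113 0.0611 0.0932] yaw -2.148 tilt [-0.005 -0.007 -1.   ] F [-0.1 -0.1  2.3] M [0.13 0.16 0.65] w 0.0209 j [-0.26  0.43  0.02  2.06 -0.01  0.65 -2.38]
```

View pics/w16.png

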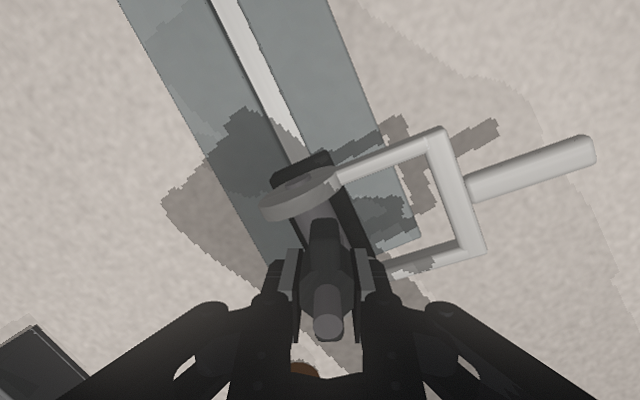

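Call:
step_arm(
  xyz=[
    [0,0.001,0],
    [0,0.002,0],
  ],
  rotation=[
    [0,0.06,0],
    [0,0.12,0],
  ],
)

```text
clock: 24.8
tcp_pos: [0.5122, 0.0625, 0.2477]
orientation: [-0.75, 1.746, -1.755]
contact_force: [-1.0, -0.1, 4.6]
grip_width: 0.0206
```

```bash
python3 -c "
from h import *
st()"
```

```text
t 24.8 grasp [0.5116 0.0615 0.0927] yaw -2.338 tilt [-0.004 -0.007 -1.   ] F [-1.  -0.1  4.6] M [0.11 0.16 0.71] w 0.0206 j [-0.3   0.44  0.07  2.06 -0.04  0.65 -2.54]
```

Call:
step_arm(
  xyz=[
    [0,0.001,0],
    [0,0.002,0],
  ],
  rotation=[
    [0,0.06,0],
    [0,0.12,0],
  ],
)

```text
clock: 25.05
tcp_pos: [0.5125, 0.0628, 0.2473]
orientation: [-0.601, 1.865, -1.876]
contact_force: [-0.5, -0.4, 4.4]
grip_width: 0.0211
```

```bash
python3 -c "
from h import *
st()"
```

```text
t 25.05 grasp [0.5119 0.0618 0.0923] yaw -2.525 tilt [-0.003 -0.007 -1.   ] F [-0.5 -0.4  4.4] M [0.08 0.16 0.76] w 0.0211 j [-0.34  0.44  0.12  2.07 -0.07  0.65 -2.7 ]
```

Call:
step_arm(
  xyz=[
    [0,0,0],
    [0,0,0],
    [0,0,0],
    [0,0,0],
  ],
  rotation=[
    [0,0,0],
    [0,0,0],
    [0,0,0],
    [0,0,0],
  ],
  grip=0,
  force=25,
)

```text
clock: 25.55
tcp_pos: [0.5125, 0.0627, 0.2473]
orientation: [-0.601, 1.865, -1.876]
contact_force: [-0.3, 0.2, 0.3]
grip_width: 0.0855
```

Call:
step_arm(
  xyz=[
    [0,-0.1,0],
    [0,-0.25,0],
    [0,-0.38,0],
    [0,-0.38,0],
    [0,-0.38,0],
    [0,-0.38,0],
    [0,-0.38,0],
    [0,-0.38,0],
    [0,-0.38,0],
  ],
  rotation=[
    [0,0,0],
    [0,0,0],
    [0,-0.1,0],
    [0,-0.2,0],
    [0,-0.3,0],
    [0,-0.4,0],
    [0,-0.5,0],
    [0,-0.6,0],
    [0,-0.7,0],
  ],
)

```text
clock: 26.68
tcp_pos: [0.5128, 0.0634, 0.3612]
orientation: [-1.285, 1.097, -1.1]
contact_force: [0.0, 0.6, -0.4]
grip_width: 0.0853
```

```bash
python3 -c "
from h import *
st();goto([.4985,-.041,.2],-.155)"
```

```text
t 26.68 grasp [0.5122 0.0623 0.2062] yaw -1.419 tilt [-0.004 -0.007 -1.   ] F [ 0.   0.6 -0.4] M [ 0.02 -0.03  0.02] w 0.0853 j [-0.2   0.27 -0.05  1.97  0.02  0.9  -1.69]
t 26.68 shift [ 0.337  0.023 -0.099] turn [ 0.005 -0.805  0.002] len mm 105.5 deg 72.4
```

Call:
step_arm(
  xyz=[
    [0.1,0.02,-0.03],
    [0.2,0.02,-0.06],
    [0.3,0.02,-0.09],
    [0.337,0.02,-0.1],
    [0.337,0.02,-0.1],
    [0.337,0.02,-0.1],
    [0.337,0.02,-0.1],
    [0.337,0.02,-0.1],
    [0.337,0.02,-0.1],
  ],
  rotation=[
    [0,-0.1,0],
    [0,-0.2,0],
    [0.001,-0.3,0],
    [0.002,-0.4,0],
    [0.003,-0.5,0],
    [0.004,-0.6,0.001],
    [0.004,-0.7,0.002],
    [0.005,-0.805,0.002],
    [0.005,-0.805,0.002],
  ],
)

```text
clock: 27.8
tcp_pos: [0.4983, -0.0414, 0.356]
orientation: [-1.567, 0.123, -0.122]
contact_force: [-0.0, 0.2, 0.1]
grip_width: 0.0858
```

```bash
python3 -c "
from h import *
st();f=r.grab_frame('wrist');save(f,'w17')
s=r.grab_frame('scene');save(s,'s17',(270,110,400,240),5)
goto([.4985,-.041,.052],-.155)"
```

```text
t 27.8 grasp [ 0.4982 -0.0413  0.201 ] yaw -0.156 tilt [-0.  0. -1.] F [-0.   0.2  0.1] M [ 0.01 -0.    0.03] w 0.0858 j [ 0.14  0.26 -0.21  2.01  0.07  0.88 -0.26]
t 27.9 shift [0.001 0.496 0.001] turn [-0.    -0.002 -0.   ] len mm 148.9 deg 0.2
```

View pics/w17.png

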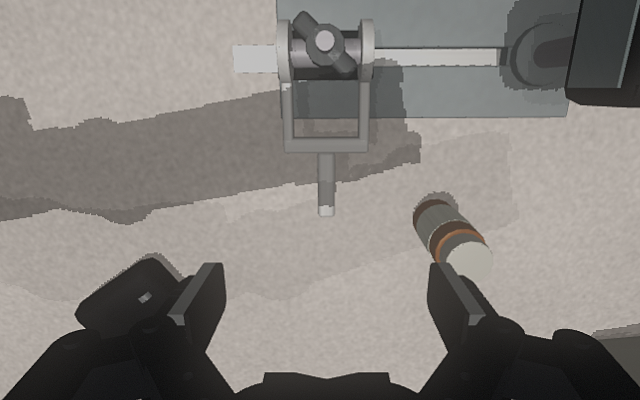

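View pics/s17.png

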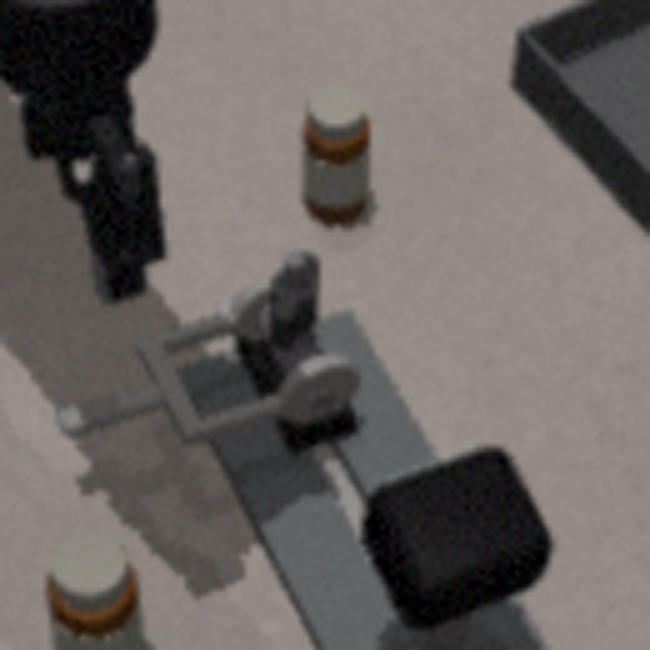

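Call:
step_arm(
  xyz=[
    [0,0.1,0],
    [0,0.2,0],
    [0,0.3,0],
    [0,0.4,0],
    [0,0.46,0],
    [0,0.49,0],
    [0,0.497,0],
    [0,0.497,0],
  ],
  rotation=[
    [0,0,0],
    [0,0,0],
    [0,0,0],
    [0,0,0],
    [0,0,0],
    [0,0,0],
    [0,0,0],
    [0,0,0],
  ],
)

```text
clock: 28.9
tcp_pos: [0.4985, -0.0412, 0.2074]
orientation: [-1.567, 0.124, -0.125]
contact_force: [0.6, -1.0, -0.5]
grip_width: 0.0856
```

Call:
step_arm(
  xyz=[
    [0,0,0],
    [0,0,0],
    [0,0,0],
    [0,0,0],
    [0,0,0],
    [0,0,0],
    [0,0,0],
  ],
  rotation=[
    [0,0,0],
    [0,0,0],
    [0,0,0],
    [0,0,0],
    [0,0,0],
    [0,0,0],
    [0,0,0],
  ],
  grip=1,
  force=30,
)

```text
clock: 29.78
tcp_pos: [0.4982, -0.0412, 0.2073]
orientation: [-1.567, 0.125, -0.124]
contact_force: [-2.7, -0.3, 2.1]
grip_width: 0.0134
```

```bash
python3 -c "
from h import *
st();f=r.grab_frame('wrist');save(f,'w18')"
```

```text
t 29.77 grasp [ 0.4982 -0.0412  0.0523] yaw -0.159 tilt [-0.  0. -1.] F [-2.7 -0.3  2.1] M [0.06 0.61 0.19] w 0.0134 j [ 0.1   0.49 -0.17  2.11  0.15  0.56 -0.34]
```

View pics/w18.png

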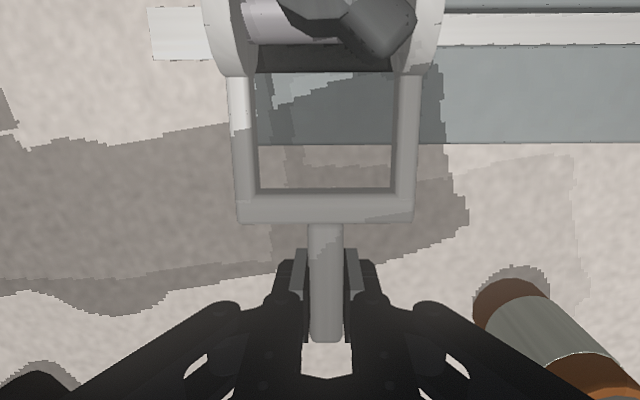

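Call:
step_arm(
  xyz=[
    [0,-0.05,0.006],
    [0,-0.1,0.019],
    [0,-0.146,0.04],
    [0,-0.189,0.067],
    [0,-0.228,0.101],
    [0,-0.261,0.14],
    [-0.001,-0.287,0.183],
    [-0.001,-0.307,0.23],
    [-0.001,-0.32,0.279],
    [-0.002,-0.326,0.33],
    [-0.002,-0.326,0.33],
  ],
  rotation=[
    [0,0,0],
    [0,0,0],
    [0,0,0],
    [0,0,0],
    [0,0,0],
    [0,0,0],
    [0,0,0],
    [0,0,0],
    [0,0,0],
    [0,0,0],
    [0,0,0],
  ],
)

```text
clock: 31.2
tcp_pos: [0.5135, 0.0575, 0.3058]
orientation: [-1.567, 0.124, -0.124]
contact_force: [-4.5, -2.6, 1.7]
grip_width: 0.0133
```

```bash
python3 -c "
from h import *
st();goto([.5142+.1025*.1534,.0598+.1025*.988,.047],-.155)"
```

```text
t 31.2 grasp [0.5134 0.0574 0.1508] yaw -0.158 tilt [-0. -0. -1.] F [-4.5 -2.6  1.7] M [-0.48  1.09  0.02] w 0.0133 j [-0.05  0.35 -0.22  2.01  0.11  0.79 -0.49]
t 31.2 shift [-0.     0.346  0.35 ] turn [ 0.    -0.002 -0.   ] len mm 147.6 deg 0.2
```

Call:
step_arm(
  xyz=[
    [0,0.003,0.051],
    [0,0.013,0.101],
    [0,0.03,0.149],
    [0,0.054,0.193],
    [0,0.085,0.234],
    [0,0.121,0.27],
    [0,0.162,0.3],
    [0,0.208,0.323],
    [0,0.256,0.339],
    [0,0.306,0.348],
    [0,0.345,0.35],
    [0,0.355,0.35],
    [0,0.355,0.35],
  ],
  rotation=[
    [0,0,0],
    [0,0,0],
    [0,0,0],
    [0,0,0],
    [0,0,0],
    [0,0,0],
    [0,0,0],
    [0,0,0],
    [0,0,0],
    [0,0,0],
    [0,0,0],
    [0,0,0],
    [0,0,0],
  ],
)

```text
clock: 32.83
tcp_pos: [0.5306, 0.1654, 0.2006]
orientation: [-1.561, 0.12, -0.124]
contact_force: [-3.4, 7.0, 2.4]
grip_width: 0.0129
```

```bash
python3 -c "
from h import *
st();f=r.grab_frame('wrist');save(f,'w19')
s=r.grab_frame('scene');save(s,'s19',(270,90,400,220),5)"
```

```text
t 32.83 grasp [0.5311 0.1663 0.0456] yaw -0.156 tilt [ 0.003  0.006 -1.   ] F [-3.4  7.   2.4] M [ 1.12  0.65 -0.1 ] w 0.0129 j [-0.25  0.57 -0.21  1.98  0.19  0.61 -0.74]
```

View pics/s19.png

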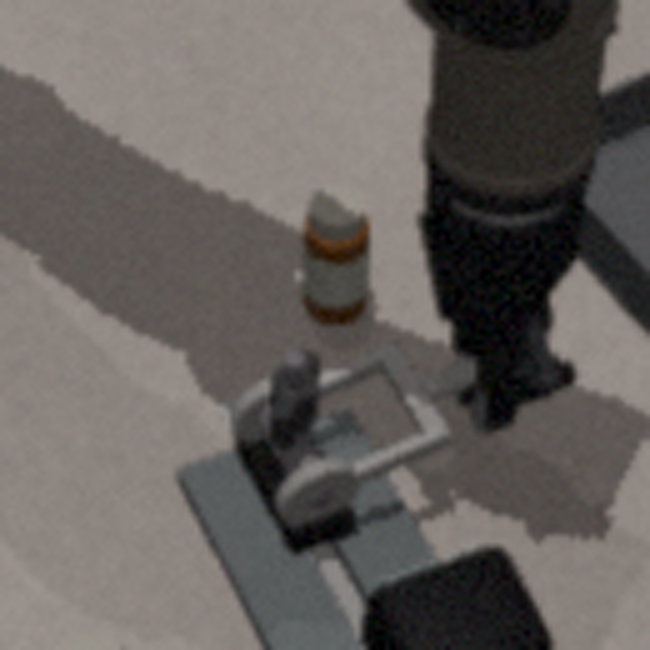

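View pics/w19.png

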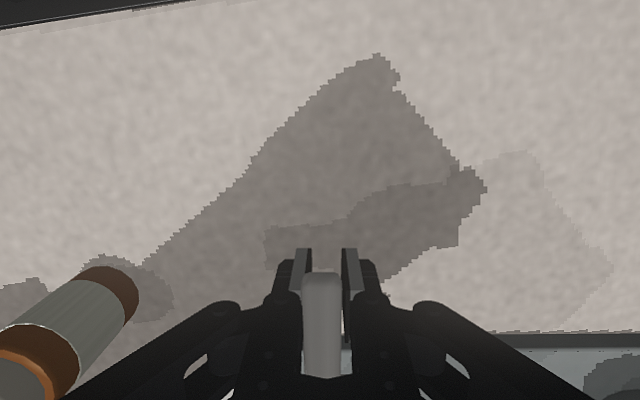

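Call:
step_arm(
  xyz=[
    [0,0.005,0],
    [0,0.01,0],
    [0,0.012,0],
    [0,0.012,0],
  ],
  rotation=[
    [0,0,0],
    [0,0,0],
    [0,0,0],
    [0,0,0],
  ],
)

```text
clock: 33.42
tcp_pos: [0.5307, 0.1656, 0.1973]
orientation: [-1.561, 0.12, -0.125]
contact_force: [-4.7, -1.3, 2.7]
grip_width: 0.0133
```

```bash
python3 -c "
from h import *
st()"
```

```text
t 33.42 grasp [0.5312 0.1666 0.0423] yaw -0.156 tilt [ 0.004  0.006 -1.   ] F [-4.7 -1.3  2.7] M [-0.47  0.87 -0.2 ] w 0.0133 j [-0.25  0.57 -0.21  1.98  0.19  0.6  -0.74]
```

Call:
step_arm(
  xyz=[
    [0,0.005,0],
    [0,0.01,0],
    [0,0.012,0],
    [0,0.012,0],
  ],
  rotation=[
    [0,0,0],
    [0,0,0],
    [0,0,0],
    [0,0,0],
  ],
)

```text
clock: 33.92
tcp_pos: [0.5307, 0.1656, 0.1936]
orientation: [-1.561, 0.12, -0.125]
contact_force: [-4.3, -0.8, 2.8]
grip_width: 0.0129
```

```bash
python3 -c "
from h import *
st();s=r.grab_frame('scene');save(s,'s20',(270,90,400,220),5)"
```

```text
t 33.92 grasp [0.5312 0.1666 0.0386] yaw -0.156 tilt [ 0.003  0.006 -1.   ] F [-4.3 -0.8  2.8] M [-0.52  0.87 -0.09] w 0.0129 j [-0.25  0.58 -0.21  1.98  0.19  0.59 -0.74]
```

View pics/s20.png

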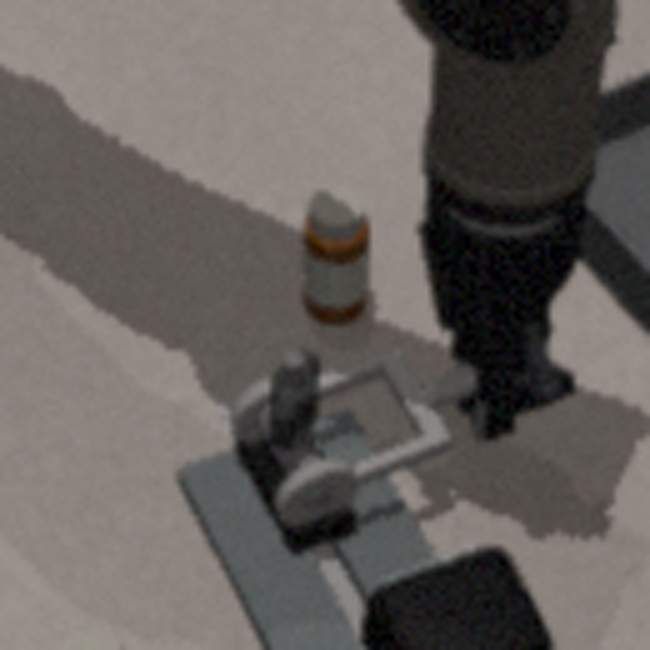

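```bash
python3 - <<'E'
from h import *
c=cam(r.grab_frame("scene"))
S=np.array([.5142,.0598]);x=np.array([.988,-.1534]);y=np.array([.1534,.988])
def P(rad,lat,phi,pz):
    q=S+y*rad*np.cos(phi)+x*lat; return [q[0],q[1],pz+rad*np.sin(phi)]
for pz,phi in((.0595,0),(.0474,0),(.0474,.1),(.0474,.2),(.0474,.3)):
    print(pz,phi,proj(c,[P(.072,.033,phi,pz),P(.126,0,phi,pz),P(0,.033,phi,pz)]).round(1).tolist())
im=cv2.imread("pics/scene0.png");cv2.imwrite("pics/a0.png",np.hstack([cv2.resize(im[120:220,310:390],None,fx=5,fy=5,interpolation=cv2.INTER_CUBIC)]))
f=r.grab_frame("scene")["pixels"][:,:,::-1]
a=cv2.resize(im[120:220,310:390],None,fx=5,fy=5,interpolation=cv2.INTER_CUBIC);b=cv2.resize(f[120:220,310:390],None,fx=5,fy=5,interpolation=cv2.INTER_CUBIC)
cv2.imwrite("pics/cmp.png",cv2.convertScaleAbs(np.hstack([a,b]),alpha=1.5))
E
```

```text
0.0595 0 [[360.0, 178.5], [373.2, 162.6], [333.8, 187.7]]
0.0474 0 [[359.7, 181.4], [372.9, 165.6], [333.7, 190.6]]
0.0474 0.1 [[359.7, 179.7], [373.0, 162.6], [333.7, 190.6]]
0.0474 0.2 [[359.5, 178.1], [372.7, 159.7], [333.7, 190.6]]
0.0474 0.3 [[359.0, 176.6], [372.0, 156.9], [333.7, 190.6]]
```

View pics/cmp.png

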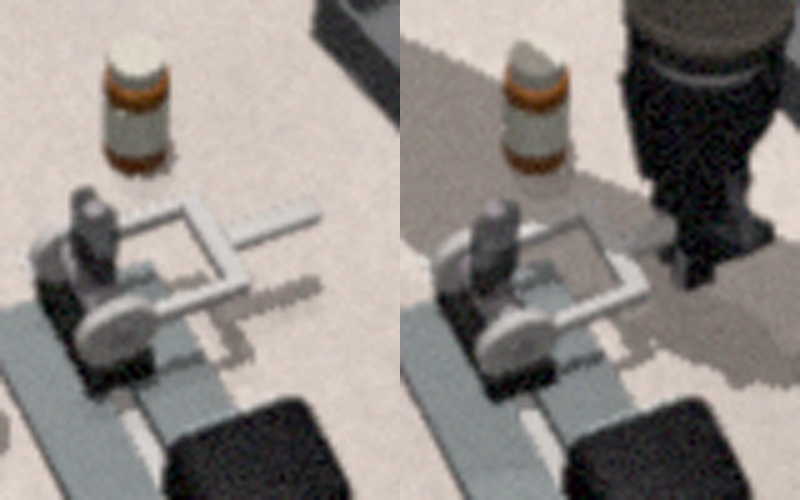

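Call:
step_arm(
  xyz=[
    [0,0,0],
    [0,0,0],
    [0,0.005,0],
    [0,0.01,0],
    [0,0.015,0],
    [0,0.02,0],
    [0,0.02,0],
  ],
  rotation=[
    [0,0,0],
    [0,0,0],
    [0,0,0],
    [0,0,0],
    [0,0,0],
    [0,0,0],
    [0,0,0],
  ],
  force=100,
)

```text
clock: 34.95
tcp_pos: [0.5308, 0.1657, 0.1877]
orientation: [-1.561, 0.12, -0.125]
contact_force: [-4.8, -1.2, 4.8]
grip_width: 0.0121
```

```bash
python3 - <<'E'
from h import *
st()
f=r.grab_frame("scene")["pixels"][:,:,::-1];im=cv2.imread("pics/scene0.png")
a=cv2.resize(im[120:220,310:390],None,fx=5,fy=5,interpolation=cv2.INTER_CUBIC);b=cv2.resize(f[120:220,310:390],None,fx=5,fy=5,interpolation=cv2.INTER_CUBIC)
cv2.imwrite("pics/cmp2.png",cv2.convertScaleAbs(np.hstack([a,b]),alpha=1.5))
save(r.grab_frame("wrist"),"w21")
E
```

```text
t 34.95 grasp [0.5313 0.1667 0.0327] yaw -0.156 tilt [ 0.004  0.006 -1.   ] F [-4.8 -1.2  4.8] M [-0.9   0.95 -0.12] w 0.0121 j [-0.26  0.59 -0.2   1.98  0.2   0.58 -0.74]
```

View pics/cmp2.png

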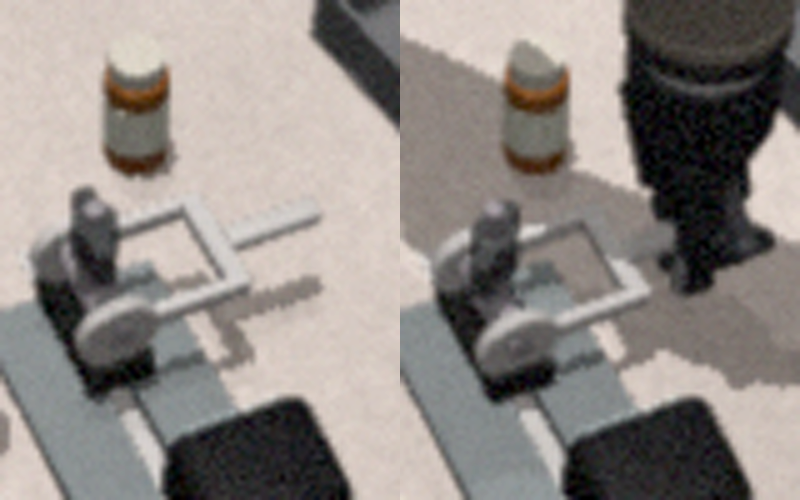

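View pics/w21.png

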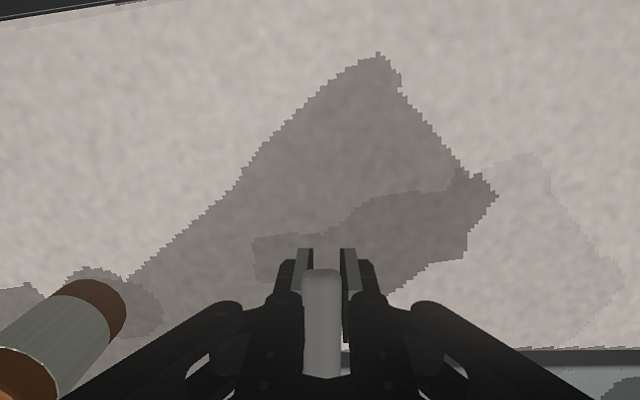

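Call:
step_arm(
  xyz=[
    [0,0.005,0],
    [0,0.01,0],
    [0,0.015,0],
    [0,0.015,0],
  ],
  rotation=[
    [0,0,0],
    [0,0,0],
    [0,0,0],
    [0,0,0],
  ],
  force=120,
)

```text
clock: 35.55
tcp_pos: [0.5311, 0.1656, 0.184]
orientation: [-1.561, 0.12, -0.125]
contact_force: [-6.1, -2.5, 12.8]
grip_width: 0.0117
```

```bash
python3 - <<'E'
from h import *
st()
E
```

```text
t 35.55 grasp [0.5317 0.1666 0.029 ] yaw -0.156 tilt [ 0.004  0.006 -1.   ] F [-6.1 -2.5 12.8] M [-1.21  1.34 -0.23] w 0.0117 j [-0.26  0.6  -0.2   1.98  0.2   0.58 -0.75]
```

Call:
step_arm(
  xyz=[
    [0,0,0],
    [0,0,0],
    [0,0,0],
    [0,0,0],
  ],
  rotation=[
    [0,0,0],
    [0,0,0],
    [0,0,0],
    [0,0,0],
  ],
  grip=0,
  force=25,
)

```text
clock: 36.05
tcp_pos: [0.5313, 0.1658, 0.1839]
orientation: [-1.561, 0.119, -0.126]
contact_force: [1.6, -0.6, -0.2]
grip_width: 0.0822
```

Call:
step_arm(
  xyz=[
    [0,-0.05,0],
    [0,-0.13,0],
    [0,-0.2,0],
    [0,-0.25,0],
    [0,-0.25,0],
  ],
  rotation=[
    [0,0,0],
    [0,0,0],
    [0,0,0],
    [0,0,0],
    [0,0,0],
  ],
)

```text
clock: 36.67
tcp_pos: [0.5314, 0.1654, 0.2604]
orientation: [-1.56, 0.117, -0.128]
contact_force: [-0.4, -0.7, -0.3]
grip_width: 0.0853
```

```bash
python3 - <<'E'
from h import *
st()
f=r.grab_frame("scene")["pixels"][:,:,::-1];im=cv2.imread("pics/scene0.png")
a=cv2.resize(im[120:220,310:390],None,fx=5,fy=5,interpolation=cv2.INTER_CUBIC);b=cv2.resize(f[120:220,310:390],None,fx=5,fy=5,interpolation=cv2.INTER_CUBIC)
cv2.imwrite("pics/cmp3.png",cv2.convertScaleAbs(np.hstack([a,b]),alpha=1.5))
E
```

```text
t 36.67 grasp [0.5325 0.1665 0.1054] yaw -0.156 tilt [ 0.007  0.007 -1.   ] F [-0.4 -0.7 -0.3] M [ 0.01 -0.    0.08] w 0.0853 j [-0.23  0.48 -0.23  1.95  0.16  0.72 -0.71]
```

View pics/cmp3.png

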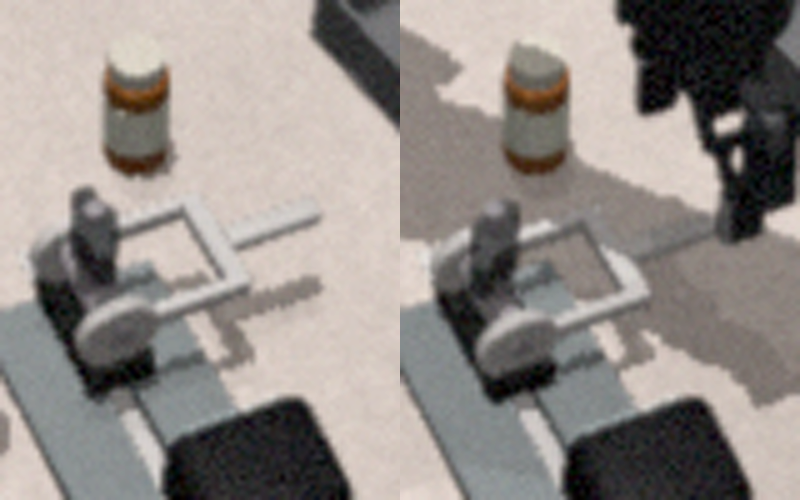

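Call:
step_arm(
  xyz=[
    [-0.005,0,0],
    [-0.005,0,0],
    [-0.005,0,0],
    [-0.005,0,0],
    [-0.005,0,0],
    [-0.005,0.03,0],
    [-0.005,0.06,0],
    [-0.005,0.09,0],
    [-0.005,0.11,0],
    [-0.005,0.115,0],
    [-0.005,0.115,0],
  ],
  rotation=[
    [0,0,0],
    [0,0,0],
    [0,0,0],
    [0,0,0],
    [0,0,0],
    [0,0,0],
    [0,0,0],
    [0,0,0],
    [0,0,0],
    [0,0,0],
    [0,0,0],
  ],
  grip=1,
)

```text
clock: 38.1
tcp_pos: [0.5299, 0.1656, 0.2253]
orientation: [-1.561, 0.118, -0.127]
contact_force: [-2.3, -0.9, 7.6]
grip_width: 0.0
```

```bash
python3 - <<'E'
from h import *
st()
E
```

```text
t 38.1 grasp [0.5308 0.1666 0.0703] yaw -0.156 tilt [ 0.006  0.006 -1.   ] F [-2.3 -0.9  7.6] M [-0.34  0.48  0.04] w 0.0 j [-0.24  0.53 -0.22  1.97  0.18  0.65 -0.73]
```

Call:
step_arm(
  xyz=[
    [0,0.004,0],
    [0,0.008,0],
    [0,0.008,0],
  ],
  rotation=[
    [0,0,0],
    [0,0,0],
    [0,0,0],
  ],
)

```text
clock: 38.48
tcp_pos: [0.5301, 0.1656, 0.2238]
orientation: [-1.561, 0.118, -0.128]
contact_force: [-3.0, -0.8, 11.5]
grip_width: 0.0001
```

Call:
step_arm(
  xyz=[
    [0,-0.1,0],
    [0,-0.3,0],
    [0,-0.5,0],
    [0,-0.6,0],
    [0,-0.6,0.0],
    [0,-0.6,0.0],
    [0,-0.6,0],
  ],
  rotation=[
    [0,0,0],
    [0,0,0],
    [0,0,0],
    [0,0,0],
    [0,0,0],
    [0,0,0],
    [0,0,0],
  ],
  grip=0,
)

```text
clock: 39.35
tcp_pos: [0.5286, 0.1644, 0.4022]
orientation: [-1.562, 0.12, -0.125]
contact_force: [-0.3, 0.3, 0.2]
grip_width: 0.0857
```

```bash
python3 - <<'E'
from h import *
st()
f=r.grab_frame("scene");save(f,"s22",(230,60,450,280),2.7)
im=cv2.imread("pics/scene0.png");f=f["pixels"][:,:,::-1]
a=cv2.resize(im[120:220,310:390],None,fx=5,fy=5,interpolation=cv2.INTER_CUBIC);b=cv2.resize(f[120:220,310:390],None,fx=5,fy=5,interpolation=cv2.INTER_CUBIC)
cv2.imwrite("pics/cmp4.png",cv2.convertScaleAbs(np.hstack([a,b]),alpha=1.5))
save(r.grab_frame("top"),"t22")
E
```

```text
t 39.35 grasp [0.5292 0.1652 0.2472] yaw -0.157 tilt [ 0.004  0.005 -1.   ] F [-0.3  0.3  0.2] M [-0.03 -0.02  0.01] w 0.0857 j [-0.2   0.29 -0.26  1.84  0.09  1.01 -0.65]
```

View pics/cmp4.png

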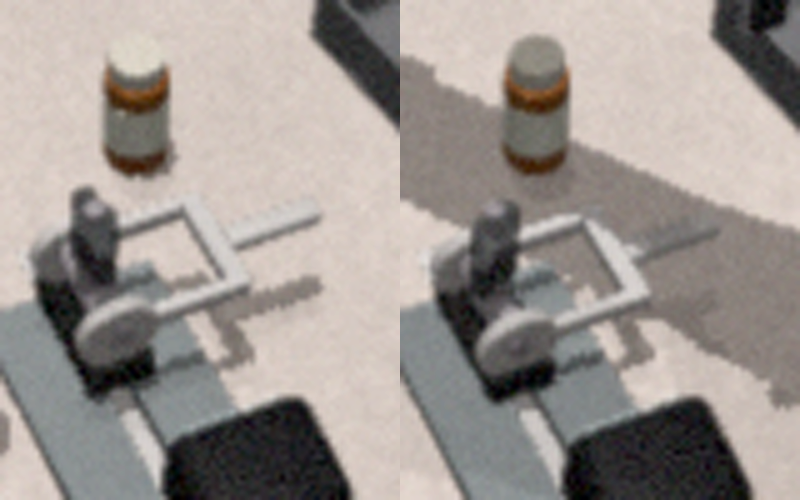

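View pics/t22.png

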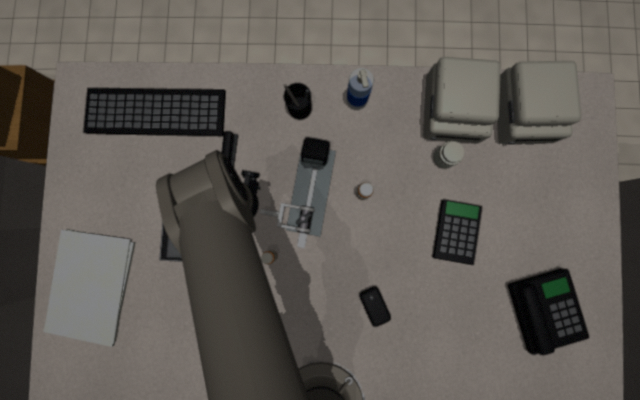

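View pics/s22.png

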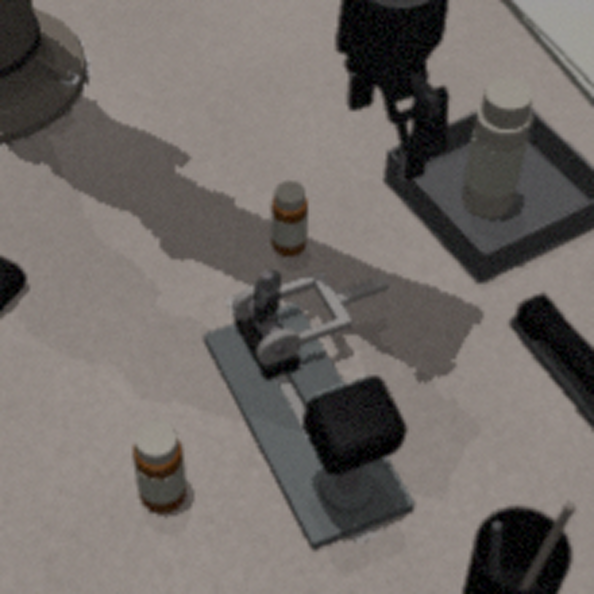

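The final picture shows the bottle upright in the basket (crop 497,150), the lever level and shut towards +y (crop 350,290), the stand and vials where they began, and the gripper clear of everything.

```bash
python3 -c "
from h import *
print(r.hand_in()); st()"
```

```text
the job is handed in; nothing more can be done
None
the job is handed in; nothing more can be done
```

I carried out the job in the order asked and handed it in at about 39 s of the 72 s allowed. `hand_in` gave no verdict.

- **Bottle:** I stood it upright in the grey basket. The last scene picture shows it still standing there.
- **Lever open:** I swung it over to its stop, and a wrist picture confirmed it stayed there.
- **Nut:** I turned it about 3.8 rad clockwise, to roughly 3.9 rad. The resisting torque stayed at 0.61 to 0.72 N m until about 3.5 rad, then rose to 0.71 and 0.76, and I stopped there. That puts the snug point at about 3.5 rad, so the nut is roughly 0.4 rad past it, inside the allowed 0.7. The rise is only about 0.1 N m against a scatter of about 0.05, so the snug point is uncertain by 0.15 rad or so.
- **Lever shut:** The pads slipped on the handle on the first pass and left the lever about 0.1 rad short of shut. I gripped harder and pushed it down, then let go and pressed on the bar from above. It met a firm stop (7.6, then 11.5 N) with the bar's top at 52 mm, the height expected when fully shut, and it stayed there after release.

**Last checks:** The stand and vials looked unmoved in the pictures, the gripper was clear, and the highest wrist force I read was about 18 N. I did not test the clamping force by tugging the foot. The gripper also closed on the nut's hub (21 mm) rather than the 12 mm wings, but pictures during the turn showed no slip.

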